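Vacuum-seal the spice jars

ROBOT

A 6-joint arm with a two-finger parallel gripper is mounted at the origin on the work surface. World frame = base frame: x ahead of the robot, y to its left, z up, the work surface at z = 0. Lengths are in m, angles in rad, forces in N, time in s.
With the tool pointing down it reaches from about 0.35 to 0.775 m from the base axis. Payload 5.5 kg.
Tool frame: the origin (TCP) lies on the centre line of the jaws, within the pads' length; the fingertips stand 8 mm ahead of it and the grasp point (between the pads) lies 11 mm behind it; z points along the fingers, y is the direction in which the jaws open and shut (so a half turn about z gives the same grasp; the last joint's range is limited). The gripper opens to 85 mm and grips with 20 to 120 N. Pads are 22 mm wide; open, the fingers measure 114 mm over their backs; the gripper's body (76 mm by 85 mm) begins 54 mm behind the grasp point. The pads swing forward as they close: fully open they stand 13 mm farther back than shut.
Start: joints at [0.993, 0.313, 0.046, 1.304, 0, 1.431], TCP at [0.244, 0.521, 0.239] pointing down, gripper open.
Joint ranges: [-2.76, 2.76], [-0.86, 1.69], [-1.03, 1.26], [-2.2, 2.34], [-1.47, 1.5], [-3.14, 3.14]. Speed limits (rad/s): [2.57, 2.57, 3.14, 3.14, 3.14, 3.14].

INTERFACE

Orientations are given as a unit quaternion [w, x, y, z].
In Python, from workcell import env gives the robot as it stands. The module is installed in compiled form; this text tells all that it offers.
- The arm moves only by the tool play_rows, never from a script. Its argument "steps" is a list of rows, each an object with "claw": the closure in counts, from 0 (fully open) to 255 (shut); "dp": the shift along the tool's x, y, z in m, a list of three; "angular": the turn, a rotation vector about the tool's x, y, z in degrees, a list of three. In form: [{"claw": claw, "dp": [dx, dy, dz], "angular": [wx, wy, wz]}, ...]. A call has exactly 8 rows; each row shifts and turns the commanded pose from where the row before left it, along the tool's axes as they then stand; what a row does not reach is not made up. A row lasts 1/12 s, in which the tool goes at most 41.7 mm and 7.16 degrees, less where a joint would pass 70% of its speed; a pose out of reach is approached as far as the arm can. A call is refused whole if a number of a shift passes 0.0417 or a number of a turn 7.16, either way. A call with a gripper value outside its range is refused whole. The fingers move at their own pace and stop on an object; "force" is the grip in N (left out, the last holds). Time passes only in rows, so rows that do not move let the fingers close, or fill a call up. It gives the time, the measured TCP pose, the force and the opening at its end, in the units of the state.
- env.get_state(): the state, without advancing time (a new reading comes with each control period).
- env.read_camera(name): name is "scene" or "side" or "wrist"; returns (picture, depth): 420x560x3 uint8, red, green, blue; 420x560 float32, m along the optical axis (not along the pixel's ray), 0 where there is no reading.
- env.calibration(name): a dict with "fx", "fy", "cx", "cy" (pixels), "world_from_camera" (4x4, takes a point from camera to world coordinates); the wrist camera has in their place "hand_eye" (4x4, takes a point from camera to tool coordinates, whose origin is the TCP and whose axes are the flange's). Camera axes: x right, y down, z forward; pixel columns grow to the right and rows downward; lengths in m; the calibration is good to about 2 mm. A picture is of the moment at which its call begins: read the wrist's pose just before it. calibration takes no time and is no camera call.
- env.hand_in(): hands the job in, once; it reports no verdict.
The state is a dict: "clock": time; "joint_pos": joint angles; "qvel": joint speeds; "tau": joint torques, N m; "tcp_pos": TCP position; "orientation": TCP orientation; "wrist_force": force on the tool from outside, world axes, zero at the start; "ft_torque": the same for the moment, N m; "finger_gap": finger opening in m.
Only numpy, scipy, OpenCV 4.12 (cv2) and the standard library are available. Lean on these libraries where they do the work, as an engineer would, in place of code of your own. Each camera call takes 0.05 s, during which the arm holds its last target. There are 200 camera calls.

TASK

Stand every small spice jar upright in the vacuum sealer's chamber and shut its lid; then, with the lid shut, press the button to its halfway stop, keep it there for two seconds to pump, and go on to press it fully down to seal. Then open the lid well up, stand all the jars upright inside the wooden tray, shut the empty sealer's lid again, and leave the other crockery and utensils where they are.

Things in the scene. Friction and masses are not known exactly. Their poses are not given: they have to be found in the camera images.
- chamber: white vacuum sealer, fixed to the worktop: an open-topped rectangular chamber 180 mm (its x) by 260 mm (its y) outside, 80 mm high, walls and floor 6 mm thick. Origin at the centre of its underside; its x points from the front rim to the hinge side, z up. A duct (see duct) takes part of its floor.
- duct: grey pump duct fixed inside the chamber along the hinge wall (x 62 to 84 mm in the chamber's frame), 35 mm high over the floor: jars stand on the floor between x = -84 and +62 mm, y = -124 to +124 mm. Same frame as the chamber.
- control: white control box of the sealer, on the chamber's -y side, carrying the button: 160 mm (x) by 70 mm (y), 75 mm high; origin at its underside, 166 mm in -y from the chamber's origin.
- lid (a joint): clear lid (180 by 260 mm, 8 mm thick) hinged along the chamber's +x rim: 0 shut, grows as it opens upward about the chamber's y axis, 1.57 upright, at most 1.75 rad. The hinge is stiff: it stays at any angle, and takes 1 to 5 N at the knob to move.
- lid_handle (a point): centre of the head of the lid's black knob: a cylinder 28 mm in diameter and 16 mm long on a thinner stem, its axis square to the lid, on the lid's outer face. This point lies 35 mm off the lid's outer face and, along the lid, 150 mm from the hinge (30 mm from the free edge), midway in y. When shut it is on top; with the lid upright it points away to the chamber's +x.
- lid_hinge (a point): middle of the lid's hinge line, at the lid's underside: 90 mm in +x from the chamber's origin and 80.5 mm above it. The outer face is 8 mm off it.
- button_top (a point): centre of the top of the black round button (38 mm in diameter), on the control box at x = -20 mm, y = -166 mm in the chamber's frame; 105 mm above the worktop when released. It moves straight down: 8 mm on a soft spring (1 to 4 N) to the halfway stop, where the force must rise from 4 to 10 N before it goes on, then 8 mm more (10 to 14 N) to the bottom. It springs back.
- half_stage (a joint): first stage of the button's travel: 0 released, 0.008 m at the halfway stop (stays 0.008 beyond it).
- full_stage (a joint): second stage of the button's travel: 0 up to the halfway stop, 0.008 m fully down.
- jar_a: small round glass spice jar with straight sides and a steel screw cap of the same diameter: 52 mm diameter, 50 mm tall, about 160 g. Origin at the centre of its underside, z up through the cap. Two or three of the four jars are present (None from the start: absent).
- jar_b: small round glass spice jar with straight sides and a steel screw cap of the same diameter: 48 mm diameter, 54 mm tall, about 160 g. Origin at the centre of its underside, z up through the cap. Two or three of the four jars are present (None from the start: absent).
- jar_c: small round glass spice jar with straight sides and a steel screw cap of the same diameter: 50 mm diameter, 46 mm tall, about 160 g. Origin at the centre of its underside, z up through the cap. Two or three of the four jars are present (None from the start: absent).
- jar_d: small round glass spice jar with straight sides and a steel screw cap of the same diameter: 44 mm diameter, 50 mm tall, about 160 g. Origin at the centre of its underside, z up through the cap. Two or three of the four jars are present (None from the start: absent).
- tray: light wooden tray, fixed to the worktop: 240 mm (its x) by 160 mm (its y), rim 18 mm high and 7 mm thick, floor 7 mm thick. Origin at the centre of its underside.
- salt_pot: bystander: white salt pot, 36 mm across, 34 mm tall; origin at its underside.
- mug: bystander: small blue espresso mug, 64 mm across, 65 mm tall, handle at its +y; origin at its underside.
- bowl: bystander: white bowl, 100 mm across, 45 mm tall; origin at its underside.
- spoon: bystander: wooden spoon, 180 mm long, lying flat along its x; origin at its underside.
- tin: bystander: tin with a paper label, 72 mm across, 70 mm tall; origin at its underside.
- egg_cup: bystander: white egg cup, 44 mm across, 50 mm tall; origin at its underside.
Not all that is in view belongs to the job. What is shaped like the jar_d but blue or red is not meant.

How it is judged:
On the way, in this order (a step that is already met when the one before it is completed fails the run):
1. every jar stands upright on the chamber's floor and the lid is shut (x of jar_a in the frame of chamber between -0.085 and 0.085 m and y of jar_a in the frame of chamber between -0.125 and 0.125 m and z of jar_a in the frame of chamber between 0 and 0.016 m and angle between each of jar_a, jar_b, jar_c, jar_d's own z axis and vertical below 0.2 rad and x of jar_b in the frame of chamber between -0.085 and 0.085 m and y of jar_b in the frame of chamber between -0.125 and 0.125 m and z of jar_b in the frame of chamber between 0 and 0.016 m and x of jar_c in the frame of chamber between -0.085 and 0.085 m and y of jar_c in the frame of chamber between -0.125 and 0.125 m and z of jar_c in the frame of chamber between 0 and 0.016 m and x of jar_d in the frame of chamber between -0.085 and 0.085 m and y of jar_d in the frame of chamber between -0.125 and 0.125 m and z of jar_d in the frame of chamber between 0 and 0.016 m and value of joint lid below 0.05 rad), for 0.3 s.
2. the button is held at its halfway stop for 1.5 s, with the lid shut and the jars inside (all of step 1 and value of joint half_stage above 0.006 m and value of joint full_stage below 0.003 m), for 1.5 s.
3. then the button is pressed fully down, with the lid shut and the jars inside (all of step 1 and value of joint full_stage above 0.0065 m), for 0.1 s.
4. the lid is opened past 1.2 rad (value of joint lid above 1.2 rad), for 0.2 s.
At the end, for the whole second after the job is handed in: every jar stands upright (within 0.2 rad) and still on the floor of the tray, inside its rim; the lid is shut (below 0.05 rad) and the button released (both stages below 2 mm) (x of jar_a in the frame of tray between -0.115 and 0.115 m and y of jar_a in the frame of tray between -0.075 and 0.075 m and z of jar_a in the frame of tray between 0 and 0.016 m and angle between each of jar_a, jar_b, jar_c, jar_d's own z axis and vertical below 0.2 rad and linear speed of each of jar_a, jar_b, jar_c, jar_d below 0.03 m/s and x of jar_b in the frame of tray between -0.115 and 0.115 m and y of jar_b in the frame of tray between -0.075 and 0.075 m and z of jar_b in the frame of tray between 0 and 0.016 m and x of jar_c in the frame of tray between -0.115 and 0.115 m and y of jar_c in the frame of tray between -0.075 and 0.075 m and z of jar_c in the frame of tray between 0 and 0.016 m and x of jar_d in the frame of tray between -0.115 and 0.115 m and y of jar_d in the frame of tray between -0.075 and 0.075 m and z of jar_d in the frame of tray between 0 and 0.016 m and value of joint lid below 0.05 rad and value of joint each of half_stage, full_stage below 0.002 m); the robot touches nothing.
It fails at once if the button is pressed to its second stage while the lid is not shut (value of joint full_stage above 0.003 m and value of joint lid above 0.1 rad).
It fails at once if a bystander is shifted by more than 60 mm or tipped over (distance of any of salt_pot, mug, bowl, spoon, tin, egg_cup from where it was at the start of the episode above 0.06 m or angle between any of salt_pot, mug, bowl, spoon, tin, egg_cup's own z axis and vertical above 0.6 rad).
Of jar_a, jar_b, jar_c, jar_d only 2 to 3 are there at a start; the rules pass over those that are not, and their reading is None.
At some moment in a run one of jar_a, jar_b, jar_c, jar_d may be knocked a few centimetres aside while the robot is not near it.
It also fails if it takes over 210 s, if anything falls off the work surface, if the arm or the gripper's body presses on something with over 40 N, if the wrist force passes 120 N, or if a joint passes its speed limit or range.

## Working session

There is one attempt and no reset: what is moved stays moved. The work goes in short steps, Python scripts to look and compute and a tool call to move; the robot and the scene stay as the last step left them, time stands still between calls to the robot, and variables do not carry over. Pictures are saved under pics/ and viewed, about 12 in all and at most 16, crops included, and the job is handed in when it is done.

Besides the shell and the picture viewer there is one more tool, called after "Call:" as a command line: name --argument value ..., lists and objects as JSON in quotes. play_rows: Moves the arm, as the interface text tells. Its arguments: {"type":"object","properties":{"steps":{"type":"array","items":{"type":"object","properties":{"claw":{"type":"number"},"dp":{"type":"array","items":{"type":"number"}},"angular":{"type":"array","items":{"type":"number"}}}}},"force":{"type":"number"}},"required":["steps"]}

```bash
mkdir -p pics; cat > h.py <<'E'
import numpy as np, cv2
from workcell import env
from scipy.spatial.transform import Rotation as R
def look(n,f=None):
    s=env.get_state(); p,d=env.read_camera(n); c=env.calibration(n)
    if 'hand_eye' in c:
        q=s['orientation']; T=np.eye(4); T[:3,:3]=R.from_quat([q[1],q[2],q[3],q[0]]).as_matrix(); T[:3,3]=s['tcp_pos']
        c=dict(c); c['world_from_camera']=T@np.array(c['hand_eye'])
    if f: cv2.imwrite('pics/'+f,p[:,:,::-1])
    return p,d,c
def cloud(d,c):
    v,u=np.mgrid[:d.shape[0],:d.shape[1]]
    P=np.stack([(u-c['cx'])/c['fx']*d,(v-c['cy'])/c['fy']*d,d],-1)
    T=np.array(c['world_from_camera']); return P@T[:3,:3].T+T[:3,3]
def ray(u,v,c,z):
    T=np.array(c['world_from_camera']); r=T[:3,:3]@np.array([(u-c['cx'])/c['fx'],(v-c['cy'])/c['fy'],1]); o=T[:3,3]
    return o+r*(z-o[2])/r[2]
E
python3 - <<'E'
from h import *
for n in ['scene','side','wrist']:
    p,d,c=look(n,n+'0.png'); np.savez(n+'0.npz',p=p,d=d,T=c['world_from_camera'],fx=c['fx'],fy=c['fy'],cx=c['cx'],cy=c['cy'])
    print(n,np.round(c['world_from_camera'],3).tolist(),c['fx'])
print(env.get_state())
E
```

```text
scene [[-0.931, 0.227, -0.285, 0.806], [0.364, 0.564, -0.741, 0.858], [-0.007, -0.794, -0.608, 0.759], [0.0, 0.0, 0.0, 1.0]] 386.29240825425404
side [[0.991, -0.111, 0.068, 0.422], [-0.129, -0.762, 0.634, -0.802], [-0.019, -0.638, -0.77, 1.136], [0.0, 0.0, 0.0, 1.0]] 542.4194051798714
wrist [[0.424, 0.87, 0.252, 0.179], [0.906, -0.407, -0.121, 0.55], [-0.003, 0.28, -0.96, 0.374], [0.0, 0.0, 0.0, 1.0]] 332.37909092760975
{'clock': 0.15, 'joint_pos': array([9.93395668e-01, 3.13856939e-01, 4.52987372e-02, 1.30356877e+00,
       3.80168962e-05, 1.43119722e+00]), 'qvel': array([ 0.00055511, -0.00293564,  0.00395102, -0.00267248, -0.00044119,
       -0.00035828]), 'tau': array([ 2.49050572e-03, -4.81064701e+01,  2.98816127e+01,  1.38607752e-02,
       -1.06688387e-04,  1.40513009e-05]), 'tcp_pos': array([0.24358821, 0.52049277, 0.23862121]), 'orientation': array([-2.51242239e-04,  2.17156724e-01,  9.76136524e-01, -6.16356330e-04]), 'wrist_force': array([-0.53595687, -0.26569695,  0.35889426]), 'ft_torque': array([-0.01414219,  0.07309178,  0.00737172]), 'finger_gap': 0.08559061314505428}
```

View pics/scene0.png

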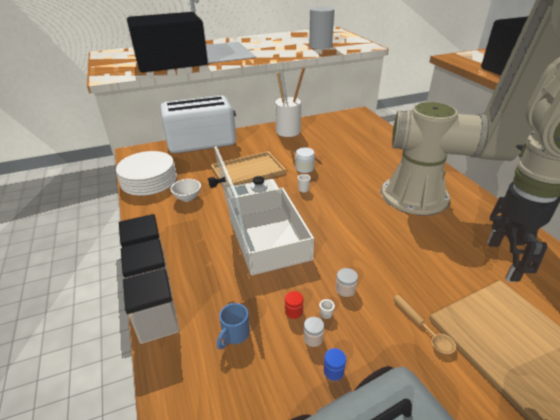

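View pics/side0.png

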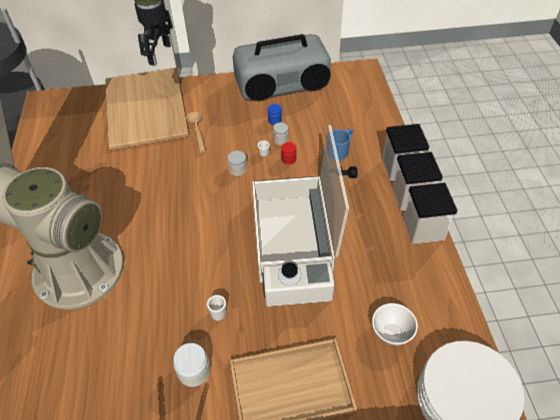

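The jars look like scene (346,282) / side (237,163) and scene (314,331) / side (281,133). They are clear with grey caps. The red jar at scene (293,304) and the blue jar at (335,363) are decoys. The small white cup at (327,309) is a bystander. The lid starts open. I'll confirm this in a crop and measure.

```bash
python3 - <<'E'
import numpy as np,cv2
from h import cloud,ray
D={}
for n in ['scene','side']:
    z=np.load(n+'0.npz'); c=dict(fx=z['fx'],fy=z['fy'],cx=z['cx'],cy=z['cy'],world_from_camera=z['T']); D[n]=(z['p'],z['d'],c,cloud(z['d'],c))
a=cv2.resize(D['side'][0][105:205,190:370],None,fx=4,fy=4,interpolation=cv2.INTER_CUBIC)[:,:,::-1]
cv2.imwrite('pics/crop1.png',a)
p,d,c,X=D['side']
# height blobs
for zlo,zhi in [(.03,.06),(.06,.12)]:
  m=((X[...,2]>zlo)&(X[...,2]<zhi)&(d>0)&(X[...,0]>.25)&(X[...,0]<1.0)).astype(np.uint8)
  k,l,st,ce=cv2.connectedComponentsWithStats(m)
  for i in range(1,k):
    if st[i,4]>40:
      q=X[l==i]; print('side',zlo,np.round(ce[i]),st[i,4],'min',np.round(q.min(0),3),'max',np.round(q.max(0),3),'zmed',np.round(np.percentile(q[:,2],[50,95]),3),'rgb',p[l==i].mean(0).round())
# cap circles: points within 4 mm of top
for n,uv in [('side',(237,158)),('side',(281,129)),('scene',(346,277)),('scene',(314,325))]:
    p,d,c,X=D[n]; u,v=uv; w=X[v-14:v+15,u-14:u+15].reshape(-1,3); w=w[w[:,2]>.035]
    t=np.percentile(w[:,2],90); w=w[abs(w[:,2]-t)<.004]
    (cx,cy),r=cv2.minEnclosingCircle(w[:,:2].astype(np.float32)); print(n,uv,'top',t.round(4),cx,cy,r,len(w))
# chamber rim & tray rim rectangles
for n in D:
    p,d,c,X=D[n]
    for nm,lo,hi,xr,yr in [('chamber',.075,.084,(.4,.75),(-.25,.35)),('tray',.013,.022,(.35,.8),(-.5,-.2))]:
        m=(X[...,2]>lo)&(X[...,2]<hi)&(X[...,0]>xr[0])&(X[...,0]<xr[1])&(X[...,1]>yr[0])&(X[...,1]<yr[1])&(d>0)
        m=cv2.morphologyEx(m.astype(np.uint8),cv2.MORPH_CLOSE,np.ones((3,3)))
        k,l,st,ce=cv2.connectedComponentsWithStats(m); i=1+st[1:,4].argmax(); q=X[(l==i)&(m>0)][:,:2].astype(np.float32)
        print(n,nm,st[i],cv2.minAreaRect(q))
E
```

```text
side 0.03 [282.  87.] 677 min [0.446 0.552 0.03 ] max [0.75  0.682 0.06 ] zmed [0.045 0.059] rgb [53. 55. 54.]
side 0.03 [274. 110.] 161 min [0.534 0.45  0.03 ] max [0.576 0.5   0.054] zmed [0.047 0.052] rgb [ 42.  81. 167.]
side 0.03 [280. 130.] 178 min [0.539 0.362 0.031] max [0.582 0.414 0.053] zmed [0.046 0.051] rgb [172. 171. 166.]
side 0.03 [341. 135.] 118 min [0.708 0.308 0.03 ] max [0.751 0.34  0.06 ] zmed [0.047 0.059] rgb [ 70. 100. 130.]
side 0.03 [342. 148.] 96 min [0.707 0.273 0.031] max [0.749 0.297 0.058] zmed [0.045 0.058] rgb [ 73. 102. 133.]
side 0.03 [288. 149.] 195 min [0.552 0.279 0.03 ] max [0.595 0.327 0.054] zmed [0.047 0.051] rgb [183.  41.  37.]
side 0.03 [389. 163.] 117 min [0.839 0.168 0.03 ] max [0.852 0.259 0.06 ] zmed [0.045 0.058] rgb [107. 103.  97.]
side 0.03 [237. 159.] 260 min [0.398 0.255 0.03 ] max [0.448 0.314 0.055] zmed [0.047 0.052] rgb [172. 172. 167.]
side 0.03 [400. 192.] 133 min [0.838 0.061 0.03 ] max [0.853 0.149 0.06 ] zmed [0.044 0.058] rgb [121. 111. 102.]
side 0.03 [306. 210.] 1150 min [ 0.462 -0.086  0.03 ] max [0.63  0.158 0.06 ] 
[... 1564 characters left out ...]
9 0.2901584804058075 0.026620900258421898 254
scene (314, 325) top 0.0505 0.5597100257873535 0.39313939213752747 0.021937713027000427 258
scene chamber [235 181  80  74 694] ((0.5901512503623962, 0.3281638026237488), (1.1277755498886108, 0.19459111988544464), 77.57533264160156)
scene tray [224 152  62  25 159] ((0.4532540440559387, -0.36336883902549744), (0.18840017914772034, 0.1672395020723343), 5.937092304229736)
side chamber [ 252  177   86  114 1902] ((0.5329080820083618, -0.29139024019241333), (1.0301201343536377, 0.19386093318462372), 87.46404266357422)
side tray [230 339 127  81 987] ((0.5021701455116272, -0.537347674369812), (0.2430395483970642, 0.509316623210907), 6.078122615814209)
```

View pics/crop1.png

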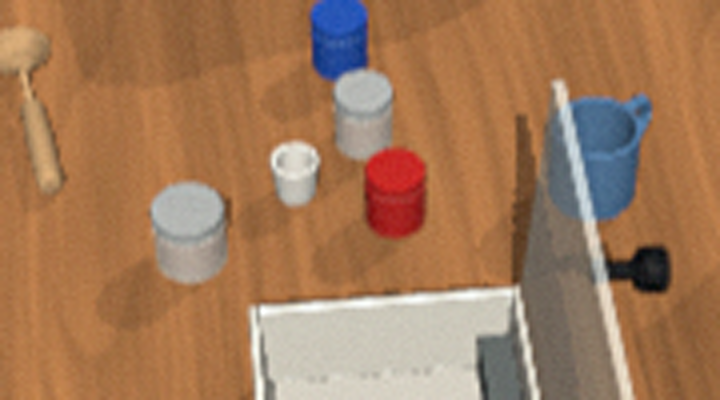

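The crop confirms two clear-glass jars with steel caps. The one at crop (189,230) is 52 mm across, so jar_a; the one at (363,113) is 44 mm across, so jar_d. Red and blue are decoys, and the white cup at (296,173) is a bystander. Next I'll refine the sealer, tray and lid poses.

```bash
python3 - <<'E'
import numpy as np,cv2
from h import cloud,ray
for n in ['scene','side']:
    z=np.load(n+'0.npz'); c=dict(fx=z['fx'],fy=z['fy'],cx=z['cx'],cy=z['cy'],world_from_camera=z['T']); p=z['p'];d=z['d'];X=cloud(d,c)
    def box(lo,hi): return (d>0)&np.all((X>lo)&(X<hi),-1)
    # side walls outer/inner via rim
    m=box([.40,-.10,.0765],[.66,.17,.084]); q=X[m]
    print(n,'rim pct x',np.percentile(q[:,0],[1,5,95,99]).round(4),'y',np.percentile(q[:,1],[1,5,95,99]).round(4),len(q))
    for nm,sel in [('front',(q[:,0]<.5)&(q[:,1]<.12)&(q[:,1]>-.07)),('far',(q[:,1]>.13)&(q[:,0]>.47)&(q[:,0]<.6)),('near',(q[:,1]<-.07)&(q[:,0]>.48)&(q[:,0]<.6))]:
        w=q[sel]
        if len(w)>15:
            l=cv2.fitLine(w[:,:2].astype(np.float32),cv2.DIST_HUBER,0,.01,.01).ravel(); print('  ',nm,l.round(4),len(w),'width pct across',np.percentile((w[:,:2]-l[2:])@np.array([-l[1],l[0]]),[5,95]).round(4))
    # button: black top
    m=box([.42,-.22,.09],[.66,-.08,.112]); q=X[m]
    if len(q): (a,b),r=cv2.minEnclosingCircle(q[:,:2].astype(np.float32)); print('  button',q.mean(0).round(4),(a,b,r),len(q))
    m=box([.3,-.5,.0125],[.66,-.2,.022]); m=cv2.morphologyEx(m.astype(np.uint8),cv2.MORPH_OPEN,np.ones((1,1)))
    q=X[m>0]; lo=np.percentile(q[:,:2],[1,99],axis=0); print('  tray',lo.round(3),cv2.minAreaRect(q[:,:2].astype(np.float32)))
    # wood tray from image for side: lid & knob
    m=box([.58,-.1,.10],[.80,.16,.32]); q=X[m]; 
    k=p[m].max(1)<45; kk=q[k]; print('  knob dark',kk.mean(0).round(4) if len(kk) else None,len(kk)); 
    ll=q[~k]; A=np.c_[ll[:,2],np.ones(len(ll))]; print('  lid x=a z+b',np.linalg.lstsq(A,ll[:,0],rcond=None)[0],ll.min(0).round(3),ll.max(0).round(3),len(ll))
    # salt
    m=box([.46,.30,.024],[.535,.36,.04]); print('  salt',X[m].min(0).round(3),X[m].max(0).round(3),X[m].mean(0).round(3))
E
```

```text
scene rim pct x [0.444  0.4466 0.6293 0.6373] y [-0.0989 -0.0974  0.1606  0.1625] 315
   front [0.0435 0.9991 0.4512 0.0387] 78 width pct across [-0.0025  0.0031]
   far [ 0.9989 -0.0468  0.5354  0.1572] 93 width pct across [-0.0038  0.0032]
   near [ 0.999  -0.044   0.5413 -0.0964] 41 width pct across [-0.0031  0.0046]
  button [ 0.5164 -0.1287  0.1019] (0.561543881893158, -0.11404238641262054, 0.0768841803073883) 92
  tray [[ 0.304 -0.448]
 [ 0.604 -0.276]] ((0.4528747498989105, -0.36313968896865845), (0.3031037449836731, 0.17809399962425232), 0.5834025740623474)
  knob dark [0.6743 0.0317 0.2326] 60
  lid x=a z+b [0.07245848 0.63079559] [ 0.631 -0.1    0.1  ] [0.689 0.158 0.261] 895
  salt [0.484 0.327 0.024] [0.52  0.36  0.036] [0.503 0.343 0.031]
side rim pct x [0.4465 0.4485 0.6308 0.6337] y [-0.0997 -0.0984  0.1525  0.1548] 418
   front [0.0411 0.9992 0.4525 0.0156] 111 width pct across [-0.0026  0.0028]
   far [ 0.9985 -0.0555  0.548   0.1497] 64 width pct across [-0.0047  0.0036]
   near [ 1.     -0.0064  0.5086 -0.099 ] 16 width pct across [-0.0009  0.0017]
  button [ 0.5306 -0.1358  0.1019] (0.5629134178161621, -0.11770346760749817, 0.07439324259757996) 252
  tray [[ 0.308 -0.444]
 [ 0.606 -0.282]] ((0.45357006788253784, -0.36891859769821167), (0.3009911775588989, 0.16164273023605347), 3.9097049236297607)
  knob dark [0.6759 0.0139 0.2339] 98
  lid x=a z+b [0.09396479 0.62066542] [ 0.626 -0.1    0.1  ] [0.691 0.152 0.262] 1678
  salt [0.488 0.32  0.024] [0.522 0.36  0.036] [0.504 0.339 0.03 ]
```

Call:
play_rows --steps '[{"claw": 0,"dp": [0,0,0],"angular": [0,0,-6.27]},{"claw": 0,"dp": [0,0,0],"angular": [0,0,-6.27]},{"claw": 0,"dp": [0,0,0],"angular": [0,0,-6.27]},{"claw": 0,"dp": [0,0,0],"angular": [0,0,-6.27]},{"claw": 0,"dp": [-0.0225,-0.0295,0.005],"angular": [0,0,0]},{"claw": 0,"dp": [-0.0225,-0.0295,0.005],"angular": [0,0,0]},{"claw": 0,"dp": [-0.0225,-0.0295,0.005],"angular": [0,0,0]},{"claw": 0,"dp": [-0.0225,-0.0295,0.005],"angular": [0,0,0]}]' --force 40

```text
clock: 0.82
tcp_pos: [0.3341, 0.4016, 0.2188]
orientation: [-0.0, -0.001, 1.0, -0.0]
wrist_force: [1.3, 0.4, 0.3]
finger_gap: 0.0855
```

Call:
play_rows --steps '[{"claw": 0,"dp": [-0.0225,-0.0295,0.01],"angular": [0,0,0]},{"claw": 0,"dp": [-0.0225,-0.0295,0.01],"angular": [0,0,0]},{"claw": 0,"dp": [-0.0225,-0.0295,0.01],"angular": [0,0,0]},{"claw": 0,"dp": [-0.0225,-0.0295,0.01],"angular": [0,0,0]},{"claw": 0,"dp": [0,0,0],"angular": [0,0,0]},{"claw": 0,"dp": [0,0,0],"angular": [0,0,0]},{"claw": 0,"dp": [0,0,0],"angular": [0,0,0]},{"claw": 0,"dp": [0,0,0],"angular": [0,0,0]}]'

```text
clock: 1.48
tcp_pos: [0.4233, 0.2856, 0.1796]
orientation: [0.0, -0.001, 1.0, 0.0]
wrist_force: [-0.1, 0.2, 0.2]
finger_gap: 0.0856
```

```bash
cat > jars.py <<'E'
from h import *
# jar cap centres by top-height cloud per camera, near given guesses
def caps(n,guess,top,save=None,rad=.03):
    p,d,c=look(n,save); X=cloud(d,c); out=[]
    for g,t in zip(guess,top):
        m=(d>0)&(abs(X[...,2]-t)<.006)&(np.hypot(X[...,0]-g[0],X[...,1]-g[1])<rad+.015)
        q=X[m][:,:2]
        if len(q)<20: out.append((None,len(q))); continue
        (x,y),r=cv2.minEnclosingCircle(q.astype(np.float32)); out.append((round(x,4),round(y,4),round(r,4),len(q)))
    return out
E
python3 - <<'E'
from jars import *
s=env.get_state(); print(s['tcp_pos'],s['orientation'],s['joint_pos'],s['clock'])
print(caps('wrist',[(.422,.286),(.56,.389)],[.05,.05],'w1.png'))
E
```

```text
[0.42329988 0.28559456 0.17958923] [ 4.55175738e-05 -5.77443330e-04  9.99999810e-01  2.08818242e-04] [ 4.36020786e-01  2.15874012e-01 -2.32402600e-01  1.12226101e+00
  3.40264195e-04  4.34865944e-01] 1.4833
[(0.4223, 0.2859, 0.026, 2973), (0.5604, 0.3816, 0.0204, 799)]
```

View pics/w1.png

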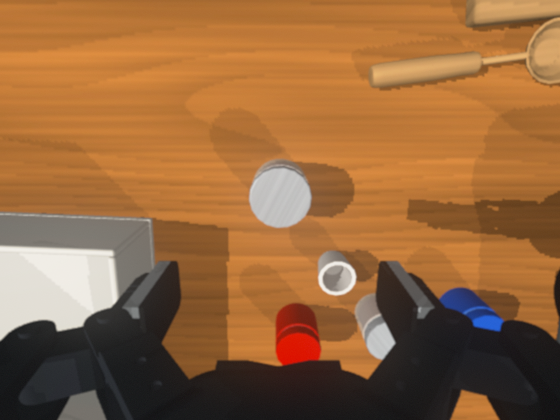

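The wrist view shows jar_a at (280,193), centred at (.422,.286), with the jaws aligned. The salt pot is at (337,272), the red decoy at (297,335), jar_d at (380,330) and the blue decoy at (470,310). I'll descend and grip.

Call:
play_rows --steps '[{"claw": 0,"dp": [0.001,0,0.03],"angular": [0,0,0]},{"claw": 0,"dp": [0,0,0.03],"angular": [0,0,0]},{"claw": 0,"dp": [0,0,0.03],"angular": [0,0,0]},{"claw": 0,"dp": [0,0,0.03],"angular": [0,0,0]},{"claw": 0,"dp": [0,0,0.02],"angular": [0,0,0]},{"claw": 0,"dp": [0,0,0.0185],"angular": [0,0,0]},{"claw": 0,"dp": [0,0,0.01],"angular": [0,0,0]},{"claw": 0,"dp": [0,0,0],"angular": [0,0,0]}]'

```text
clock: 2.2
tcp_pos: [0.4207, 0.2851, 0.009]
orientation: [-0.002, -0.001, 1.0, -0.001]
wrist_force: [-0.8, -0.0, -0.2]
finger_gap: 0.0853
```

Call:
play_rows --steps '[{"claw": 130,"dp": [0,0,0],"angular": [0,0,0]},{"claw": 200,"dp": [0,0,0],"angular": [0,0,0]},{"claw": 200,"dp": [0,0,0],"angular": [0,0,0]},{"claw": 200,"dp": [0,0,0],"angular": [0,0,0]},{"claw": 200,"dp": [0,0,0],"angular": [0,0,0]},{"claw": 200,"dp": [0,0,0],"angular": [0,0,0]},{"claw": 200,"dp": [0,0,0],"angular": [0,0,0]},{"claw": 200,"dp": [0,0,0],"angular": [0,0,0]}]'

```text
clock: 2.87
tcp_pos: [0.4241, 0.2859, 0.0126]
orientation: [0.001, -0.0, 1.0, 0.001]
wrist_force: [-1.6, 2.2, 6.8]
finger_gap: 0.0512
```

Call:
play_rows --steps '[{"claw": 200,"dp": [0,0,-0.02],"angular": [0,0,0]},{"claw": 200,"dp": [0,0,-0.04],"angular": [0,0,0]},{"claw": 200,"dp": [0,0,-0.04],"angular": [0,0,0]},{"claw": 200,"dp": [0,0,-0.04],"angular": [0,0,0]},{"claw": 200,"dp": [0,0,-0.02],"angular": [0,0,0]},{"claw": 200,"dp": [0,-0.02,0],"angular": [0,0,0]},{"claw": 200,"dp": [-0.01,-0.035,0],"angular": [0,0,0]},{"claw": 200,"dp": [-0.01,-0.035,0],"angular": [0,0,0]}]'

```text
clock: 3.53
tcp_pos: [0.4427, 0.1944, 0.1718]
orientation: [0.001, -0.001, 1.0, 0.0]
wrist_force: [0.4, -0.4, -2.2]
finger_gap: 0.0509
```

Call:
play_rows --steps '[{"claw": 200,"dp": [-0.015,-0.035,0],"angular": [0,0,0]},{"claw": 200,"dp": [-0.015,-0.035,0],"angular": [0,0,0]},{"claw": 200,"dp": [-0.015,-0.035,0],"angular": [0,0,0]},{"claw": 200,"dp": [-0.015,-0.035,0],"angular": [0,0,0]},{"claw": 200,"dp": [-0.01,-0.035,0],"angular": [0,0,0]},{"claw": 200,"dp": [-0.008,-0.035,0],"angular": [0,0,0]},{"claw": 200,"dp": [0,-0.007,0],"angular": [0,0,0]},{"claw": 200,"dp": [0,0,0],"angular": [0,0,0]}]'

```text
clock: 4.2
tcp_pos: [0.5209, -0.0249, 0.1707]
orientation: [-0.0, 0.002, 1.0, -0.0]
wrist_force: [-0.1, 0.7, -2.3]
finger_gap: 0.0511
```

```bash
python3 - <<'E'
from h import *
p,d,c=look('wrist','w2.png'); s=env.get_state(); print(s['tcp_pos'],s['finger_gap'])
X=cloud(d,c)
m=(d>0)&(abs(X[...,2]-.08)<.005)
q=X[m]; 
for nm,sel in [('front',(q[:,0]<.47)),('far',(q[:,1]>.12)),('near',(q[:,1]<-.07))]:
    w=q[sel]
    if len(w)>20: print(nm,len(w),cv2.fitLine(w[:,:2].astype(np.float32),cv2.DIST_HUBER,0,.01,.01).ravel().round(4),np.percentile(w,[2,98],axis=0).round(3).tolist())
E
```

```text
[ 0.52035651 -0.02314869  0.17067603] 0.050972490789941226
front 6057 [ 0.0157 -0.9999  0.4565 -0.0259] [[0.446, -0.165, 0.075], [0.469, 0.154, 0.082]]
far 3198 [ 0.9995 -0.0323  0.5019  0.1515] [[0.455, 0.124, 0.075], [0.616, 0.157, 0.082]]
near 14816 [ 0.9805 -0.1966  0.5247 -0.1276] [[0.449, -0.17, 0.075], [0.592, -0.091, 0.085]]
```

View pics/w2.png

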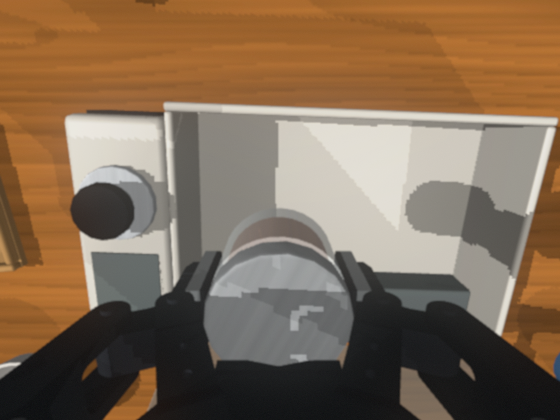

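The wrist view shows jar_a held over the chamber floor, clear of the walls, with the button at (103,211). I'll lower and release.

Call:
play_rows --steps '[{"claw": 200,"dp": [0,0,0.03],"angular": [0,0,0]},{"claw": 200,"dp": [0,0,0.035],"angular": [0,0,0]},{"claw": 200,"dp": [0,0,0.035],"angular": [0,0,0]},{"claw": 200,"dp": [0,0,0.025],"angular": [0,0,0]},{"claw": 200,"dp": [0,0,0.015],"angular": [0,0,0]},{"claw": 200,"dp": [0,0,0.007],"angular": [0,0,0]},{"claw": 200,"dp": [0,0,0.003],"angular": [0,0,0]},{"claw": 200,"dp": [0,0,0],"angular": [0,0,0]}]'

```text
clock: 4.92
tcp_pos: [0.5206, -0.0212, 0.0209]
orientation: [-0.0, -0.001, 1.0, 0.0]
wrist_force: [0.7, 0.3, -0.8]
finger_gap: 0.0511
```

Call:
play_rows --steps '[{"claw": 200,"dp": [0,0,0],"angular": [0,0,0]},{"claw": 90,"dp": [0,0,0],"angular": [0,0,0]},{"claw": 60,"dp": [0,0,0],"angular": [0,0,0]},{"claw": 60,"dp": [0,0,0],"angular": [0,0,0]},{"claw": 60,"dp": [0,0,-0.02],"angular": [0,0,0]},{"claw": 60,"dp": [0,0,-0.035],"angular": [0,0,0]},{"claw": 60,"dp": [0,0,-0.04],"angular": [0,0,0]},{"claw": 60,"dp": [0,0,-0.035],"angular": [0,0,0]}]'

```text
clock: 5.58
tcp_pos: [0.5207, -0.0223, 0.1532]
orientation: [0.0, 0.0, 1.0, -0.0]
wrist_force: [0.5, -0.7, 0.3]
finger_gap: 0.0654
```

Call:
play_rows --steps '[{"claw": 60,"dp": [0,0.03,-0.01],"angular": [0,0,0]},{"claw": 60,"dp": [-0.004,0.038,-0.01],"angular": [0,0,0]},{"claw": 60,"dp": [-0.004,0.039,0],"angular": [0,0,0]},{"claw": 60,"dp": [-0.004,0.039,0],"angular": [0,0,0]},{"claw": 60,"dp": [-0.004,0.039,0],"angular": [0,0,0]},{"claw": 60,"dp": [-0.004,0.039,0],"angular": [0,0,0]},{"claw": 60,"dp": [-0.004,0.039,0],"angular": [0,0,0]},{"claw": 60,"dp": [-0.004,0.039,0],"angular": [0,0,0]}]'

```text
clock: 6.25
tcp_pos: [0.5489, 0.2817, 0.1717]
orientation: [0.001, 0.0, 1.0, 0.0]
wrist_force: [0.8, -0.5, -0.0]
finger_gap: 0.0655
```

Call:
play_rows --steps '[{"claw": 60,"dp": [-0.004,0.039,0],"angular": [0,0,0]},{"claw": 60,"dp": [-0.004,0.035,0],"angular": [0,0,0]},{"claw": 60,"dp": [-0.002,0.02,0],"angular": [0,0,0]},{"claw": 60,"dp": [-0.002,0.014,0],"angular": [0,0,0]},{"claw": 60,"dp": [0,0,0],"angular": [0,0,0]},{"claw": 60,"dp": [0,0,0],"angular": [0,0,0]},{"claw": 60,"dp": [0,0,0],"angular": [0,0,0]},{"claw": 60,"dp": [0,0,0],"angular": [0,0,0]}]'

```text
clock: 6.92
tcp_pos: [0.5609, 0.3866, 0.1712]
orientation: [0.0, 0.001, 1.0, -0.0]
wrist_force: [-1.2, -0.9, -0.4]
finger_gap: 0.0655
```

```bash
python3 - <<'E'
from jars import *
s=env.get_state(); print(s['tcp_pos'],s['orientation'])
print(caps('wrist',[(.56,.389),(.574,.303),(.555,.475)],[.05,.05,.05],'w3.png'))
E
```

```text
[0.56091013 0.38661602 0.17115234] [ 3.97865039e-05  6.78476549e-04  9.99999767e-01 -6.51426330e-05]
[(0.5609, 0.3891, 0.0221, 2257), (0.573, 0.3036, 0.0222, 2233), (0.5543, 0.4771, 0.0223, 2362)]
```

View pics/w3.png

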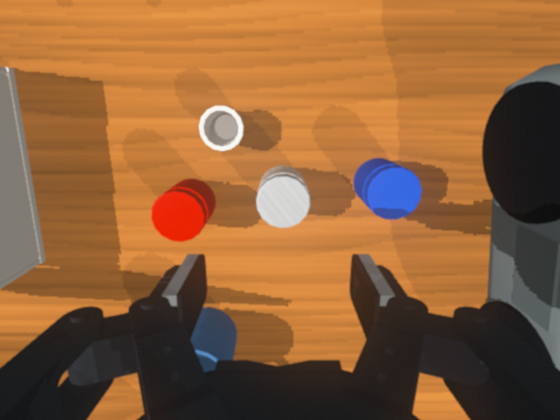

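The wrist view shows jar_d at (283,200), centred at (.561,.389). Red (180,212) and blue (392,192) both clear the fingers. I'll descend, grip and lift.

Call:
play_rows --steps '[{"claw": 60,"dp": [0,0.0025,0.03],"angular": [0,0,0]},{"claw": 60,"dp": [0,0,0.035],"angular": [0,0,0]},{"claw": 60,"dp": [0,0,0.035],"angular": [0,0,0]},{"claw": 60,"dp": [0,0,0.03],"angular": [0,0,0]},{"claw": 60,"dp": [0,0,0.017],"angular": [0,0,0]},{"claw": 60,"dp": [0,0,0.009],"angular": [0,0,0]},{"claw": 60,"dp": [0,0,0],"angular": [0,0,0]},{"claw": 60,"dp": [0,0,0],"angular": [0,0,0]}]'

```text
clock: 7.63
tcp_pos: [0.5613, 0.3899, 0.0155]
orientation: [0.0, 0.0, 1.0, 0.0]
wrist_force: [-0.0, -0.4, 1.2]
finger_gap: 0.0653
```

Call:
play_rows --steps '[{"claw": 130,"dp": [0,0,0],"angular": [0,0,0]},{"claw": 200,"dp": [0,0,0],"angular": [0,0,0]},{"claw": 200,"dp": [0,0,0],"angular": [0,0,0]},{"claw": 200,"dp": [0,0,0],"angular": [0,0,0]},{"claw": 200,"dp": [0,0,0],"angular": [0,0,0]},{"claw": 200,"dp": [0,0,-0.02],"angular": [0,0,0]},{"claw": 200,"dp": [0,0,-0.035],"angular": [0,0,0]},{"claw": 200,"dp": [0,0,-0.04],"angular": [0,0,0]}]'

```text
clock: 8.3
tcp_pos: [0.5586, 0.3893, 0.1082]
orientation: [-0.003, -0.0, 1.0, -0.001]
wrist_force: [0.5, 0.2, -2.3]
finger_gap: 0.0428
```

Call:
play_rows --steps '[{"claw": 200,"dp": [0,0,-0.035],"angular": [0,0,0]},{"claw": 200,"dp": [0,-0.015,-0.03],"angular": [0,0,0]},{"claw": 200,"dp": [0.004,-0.036,0],"angular": [0,0,0]},{"claw": 200,"dp": [0.005,-0.036,0],"angular": [0,0,0]},{"claw": 200,"dp": [0.005,-0.036,0],"angular": [0,0,0]},{"claw": 200,"dp": [0.005,-0.036,0],"angular": [0,0,0]},{"claw": 200,"dp": [0.005,-0.036,0],"angular": [0,0,0]},{"claw": 200,"dp": [0.005,-0.036,0],"angular": [0,0,0]}]'

```text
clock: 8.97
tcp_pos: [0.531, 0.1579, 0.1751]
orientation: [0.0, -0.0, 1.0, 0.0]
wrist_force: [1.2, -0.2, -1.9]
finger_gap: 0.0431
```

Call:
play_rows --steps '[{"claw": 200,"dp": [0.005,-0.036,0],"angular": [0,0,0]},{"claw": 200,"dp": [0,-0.03,0],"angular": [0,0,0]},{"claw": 200,"dp": [0,-0.009,0],"angular": [0,0,0]},{"claw": 200,"dp": [0,0,0],"angular": [0,0,0]},{"claw": 200,"dp": [0,0,0],"angular": [0,0,0]},{"claw": 200,"dp": [0,0,0.03],"angular": [0,0,0]},{"claw": 200,"dp": [0,0,0.03],"angular": [0,0,0]},{"claw": 200,"dp": [0,0,0],"angular": [0,0,0]}]'

```text
clock: 9.63
tcp_pos: [0.523, 0.0858, 0.1098]
orientation: [-0.004, -0.001, 1.0, 0.0]
wrist_force: [-2.3, 0.1, -3.4]
finger_gap: 0.0431
```

Call:
play_rows --steps '[{"claw": 200,"dp": [0,0,0.03],"angular": [0,0,0]},{"claw": 200,"dp": [0,0,0.03],"angular": [0,0,0]},{"claw": 200,"dp": [0,0,0.02],"angular": [0,0,0]},{"claw": 200,"dp": [0,0,0.01],"angular": [0,0,0]},{"claw": 200,"dp": [0,0,0.003],"angular": [0,0,0]},{"claw": 200,"dp": [0,0,0],"angular": [0,0,0]},{"claw": 200,"dp": [0,0,0],"angular": [0,0,0]},{"claw": 200,"dp": [0,0,0],"angular": [0,0,0]}]'

```text
clock: 10.3
tcp_pos: [0.528, 0.0849, 0.023]
orientation: [0.001, -0.0, 1.0, 0.0]
wrist_force: [0.1, 0.8, -2.6]
finger_gap: 0.0431
```

Call:
play_rows --steps '[{"claw": 90,"dp": [0,0,0],"angular": [0,0,0]},{"claw": 60,"dp": [0,0,0],"angular": [0,0,0]},{"claw": 60,"dp": [0,0,0],"angular": [0,0,0]},{"claw": 60,"dp": [0,0,-0.02],"angular": [0,0,0]},{"claw": 60,"dp": [0,0,-0.035],"angular": [0,0,0]},{"claw": 60,"dp": [0,0,-0.04],"angular": [0,0,0]},{"claw": 60,"dp": [0,0,-0.04],"angular": [0,0,0]},{"claw": 60,"dp": [0,0,-0.04],"angular": [0,0,0]}]'

```text
clock: 10.97
tcp_pos: [0.5264, 0.0842, 0.1988]
orientation: [0.0, 0.0, 1.0, 0.0]
wrist_force: [0.5, 0.7, 0.2]
finger_gap: 0.0654
```

```bash
python3 - <<'E'
from jars import *
s=env.get_state(); print(s['tcp_pos'],s['clock'])
print(caps('wrist',[(.527,.083),(.521,-.021)],[.056,.056],'w4.png'))
print(caps('side',[(.527,.083),(.521,-.021)],[.056,.056],'s4.png'))
print(caps('scene',[(.527,.083),(.521,-.021)],[.056,.056],'c4.png'))
E
```

```text
[0.52636795 0.0842102  0.19879354] 10.9667
[(0.5265, 0.0834, 0.022, 1945), (0.4859, -0.0191, 0.0253, 1580)]
[(0.5257, 0.0818, 0.0231, 176), (0.4869, -0.02, 0.0252, 145)]
[(0.5252, 0.0868, 0.0239, 139), (0.4872, -0.0147, 0.0231, 74)]
```

View pics/c4.png

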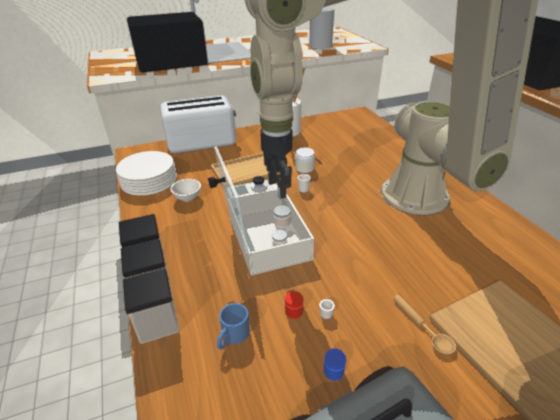

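Jar_a has been knocked to (.486,-.020). It is still upright and inside, so step 1 still holds. I'll go to the lid knob.

Call:
play_rows --steps '[{"claw": 60,"dp": [0,0,-0.035],"angular": [0,0,0]},{"claw": 60,"dp": [0,0,-0.04],"angular": [0,0,0]},{"claw": 60,"dp": [0,0,-0.04],"angular": [0,0,0]},{"claw": 60,"dp": [0,0,-0.035],"angular": [0,0,0]},{"claw": 60,"dp": [-0.0315,-0.0124,0],"angular": [0,0,0]},{"claw": 60,"dp": [-0.0315,-0.0124,0],"angular": [0,0,0]},{"claw": 60,"dp": [-0.0315,-0.0124,0],"angular": [0,0,0]},{"claw": 60,"dp": [-0.0315,-0.0124,0],"angular": [0,0,0]}]'

```text
clock: 11.78
tcp_pos: [0.6538, 0.0341, 0.3458]
orientation: [-0.0, -0.0, 1.0, 0.0]
wrist_force: [1.0, 0.6, 0.7]
finger_gap: 0.0656
```

Call:
play_rows --steps '[{"claw": 60,"dp": [-0.0315,-0.0124,0],"angular": [0,0,0]},{"claw": 60,"dp": [0,0,0],"angular": [0,0,0]},{"claw": 60,"dp": [0,0,0],"angular": [0,0,0]},{"claw": 60,"dp": [0,0,0],"angular": [0,0,0]},{"claw": 60,"dp": [0,0,0],"angular": [0,0,0]},{"claw": 60,"dp": [0,0,0],"angular": [0,0,0]},{"claw": 60,"dp": [0,0,0],"angular": [0,0,0]},{"claw": 60,"dp": [0,0,0],"angular": [0,0,0]}]'

```text
clock: 12.45
tcp_pos: [0.6835, 0.0228, 0.3484]
orientation: [0.001, -0.0, 1.0, -0.0]
wrist_force: [0.1, -1.0, 1.0]
finger_gap: 0.0656
```

```bash
python3 - <<'E'
from jars import *
s=env.get_state(); print(s['tcp_pos'],s['orientation'])
for n in ['side','scene','wrist']:
    p,d,c=look(n,n+'5.png'); X=cloud(d,c)
    m=(d>0)&np.all((X>[.655,-.03,.20])&(X<[.72,.08,.262]),-1)&(p.max(2)<60); q=X[m]; print(n,len(q),np.percentile(q,[3,50,97],axis=0).round(4).tolist() if len(q) else '')
E
```

```text
[0.6835232  0.02277125 0.34838213] [ 9.70988590e-04 -2.85083259e-04  9.99999488e-01 -2.92071484e-05]
side 115 [[0.6583, 0.0037, 0.2265], [0.6766, 0.0138, 0.2335], [0.6875, 0.0253, 0.2408]]
scene 70 [[0.6574, 0.0246, 0.2241], [0.6777, 0.0311, 0.2331], [0.6873, 0.0366, 0.2395]]
wrist 0
```

View pics/wrist5.png

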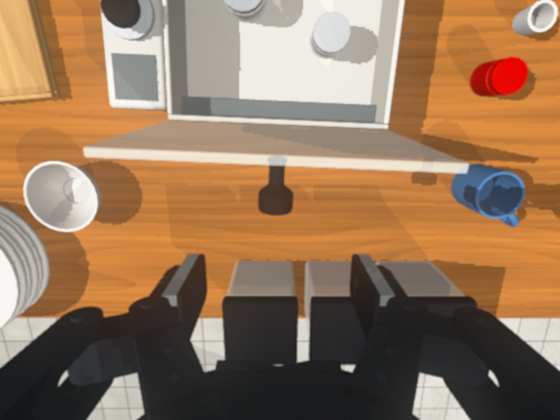

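The wrist view shows the knob head at (276,200), centred between the jaws, with the lid slightly past upright. I'll descend and grip it.

Call:
play_rows --steps '[{"claw": 60,"dp": [0.002,0,0.03],"angular": [0,0,0]},{"claw": 60,"dp": [0,0,0.03],"angular": [0,0,0]},{"claw": 60,"dp": [0,0,0.03],"angular": [0,0,0]},{"claw": 60,"dp": [0,0,0.025],"angular": [0,0,0]},{"claw": 60,"dp": [0,0,0.015],"angular": [0,0,0]},{"claw": 60,"dp": [0,0,0],"angular": [0,0,0]},{"claw": 60,"dp": [0,0,0],"angular": [0,0,0]},{"claw": 60,"dp": [0,0,0],"angular": [0,0,0]}]' --force 20

```text
clock: 13.27
tcp_pos: [0.6829, 0.0222, 0.2184]
orientation: [0.001, 0.0, 1.0, -0.0]
wrist_force: [1.0, -0.5, -0.0]
finger_gap: 0.0653
```

Call:
play_rows --steps '[{"claw": 150,"dp": [0,0,0],"angular": [0,0,0]},{"claw": 230,"dp": [0,0,0],"angular": [0,0,0]},{"claw": 230,"dp": [0,0,0],"angular": [0,0,0]},{"claw": 230,"dp": [0,0,0],"angular": [0,0,0]},{"claw": 230,"dp": [0,0,0],"angular": [0,0,0]},{"claw": 230,"dp": [0,0,0],"angular": [0,0,0]},{"claw": 230,"dp": [0,0,0],"angular": [0,0,0]},{"claw": 230,"dp": [0,0,0],"angular": [0,0,0]}]'

```text
clock: 13.93
tcp_pos: [0.6832, 0.0204, 0.2186]
orientation: [0.002, 0.001, 1.0, -0.002]
wrist_force: [0.2, -5.4, 4.6]
finger_gap: 0.0266
```

```bash
python3 - <<'E'
from h import *
s=env.get_state(); print(s['tcp_pos'],s['finger_gap'],s['wrist_force'])
r=np.hypot(.15,.043); a0=np.arctan2(.043,.15)
H=np.array([.629,.0805]); P=np.array([s['tcp_pos'][0],s['tcp_pos'][2]+.011]); v=P-H; print('r',np.hypot(*v),r,'theta',np.pi-np.arctan2(v[1],v[0])-a0)
th=np.linspace(1.62,0,17); x=H[0]+.15*-np.cos(th)+.043*np.sin(th); z=H[1]+.15*np.sin(th)+.043*np.cos(th)
print(np.c_[th,x,z,np.r_[0,np.diff(x)],np.r_[0,np.diff(z)]].round(4))
E
```

```text
[0.68317792 0.0204001  0.21856375] 0.026609976647477218 [ 0.16498905 -5.36875423  4.64238939]
r 0.1586040600278766 0.15604166110369372 theta 1.6402269631919035
[[ 1.6200e+00  6.7930e-01  2.2820e-01  0.0000e+00  0.0000e+00]
 [ 1.5188e+00  6.6410e-01  2.3250e-01 -1.5200e-02  4.3000e-03]
 [ 1.4175e+00  6.4860e-01  2.3530e-01 -1.5500e-02  2.8000e-03]
 [ 1.3163e+00  6.3280e-01  2.3650e-01 -1.5700e-02  1.2000e-03]
 [ 1.2150e+00  6.1710e-01  2.3610e-01 -1.5800e-02 -4.0000e-04]
 [ 1.1138e+00  6.0140e-01  2.3410e-01 -1.5700e-02 -2.0000e-03]
 [ 1.0125e+00  5.8600e-01  2.3050e-01 -1.5400e-02 -3.6000e-03]
 [ 9.1130e-01  5.7110e-01  2.2540e-01 -1.4900e-02 -5.1000e-03]
 [ 8.1000e-01  5.5670e-01  2.1880e-01 -1.4300e-02 -6.6000e-03]
 [ 7.0880e-01  5.4310e-01  2.1080e-01 -1.3600e-02 -8.0000e-03]
 [ 6.0750e-01  5.3040e-01  2.0140e-01 -1.2700e-02 -9.3000e-03]
 [ 5.0630e-01  5.1870e-01  1.9080e-01 -1.1700e-02 -1.0600e-02]
 [ 4.0500e-01  5.0810e-01  1.7910e-01 -1.0600e-02 -1.1700e-02]
 [ 3.0370e-01  4.9870e-01  1.6640e-01 -9.3000e-03 -1.2700e-02]
 [ 2.0250e-01  4.9070e-01  1.5280e-01 -8.0000e-03 -1.3600e-02]
 [ 1.0130e-01  4.8410e-01  1.3840e-01 -6.6000e-03 -1.4300e-02]
 [ 0.0000e+00  4.7900e-01  1.2350e-01 -5.1000e-03 -1.4900e-02]]
```

Call:
play_rows --steps '[{"claw": 230,"dp": [0.0152,0.0007,-0.0043],"angular": [0,0,0]},{"claw": 230,"dp": [0.0155,0.0007,-0.0028],"angular": [0,0,0]},{"claw": 230,"dp": [0.0157,0.0007,-0.0012],"angular": [0,0,0]},{"claw": 230,"dp": [0.0158,0.0007,0.0004],"angular": [0,0,0]},{"claw": 230,"dp": [0.0157,0.0007,0.002],"angular": [0,0,0]},{"claw": 230,"dp": [0.0154,0.0007,0.0036],"angular": [0,0,0]},{"claw": 230,"dp": [0.0149,0.0007,0.0051],"angular": [0,0,0]},{"claw": 230,"dp": [0.0143,0.0007,0.0066],"angular": [0,0,0]}]'

```text
clock: 14.6
tcp_pos: [0.5608, 0.0257, 0.2106]
orientation: [0.003, 0.001, 1.0, -0.002]
wrist_force: [-0.8, -7.7, 7.8]
finger_gap: 0.0268
```

Call:
play_rows --steps '[{"claw": 230,"dp": [0.0136,0.0007,0.008],"angular": [0,0,0]},{"claw": 230,"dp": [0.0127,0.0007,0.0093],"angular": [0,0,0]},{"claw": 230,"dp": [0.0117,0.0007,0.0106],"angular": [0,0,0]},{"claw": 230,"dp": [0.0106,0.0006,0.0117],"angular": [0,0,0]},{"claw": 230,"dp": [0.0093,0.0005,0.0127],"angular": [0,0,0]},{"claw": 230,"dp": [0.008,0.0004,0.0136],"angular": [0,0,0]},{"claw": 230,"dp": [0.0066,0.0003,0.0143],"angular": [0,0,0]},{"claw": 230,"dp": [0.0051,0.0002,0.0149],"angular": [0,0,0]}]'

```text
clock: 15.27
tcp_pos: [0.4813, 0.0292, 0.1127]
orientation: [-0.0, 0.001, 1.0, -0.003]
wrist_force: [-2.8, -11.7, 1.4]
finger_gap: 0.027
```

Call:
play_rows --steps '[{"claw": 230,"dp": [0,0,0.002],"angular": [0,0,0]},{"claw": 230,"dp": [0,0,0.002],"angular": [0,0,0]},{"claw": 230,"dp": [0,0,0],"angular": [0,0,0]},{"claw": 230,"dp": [0,0,0],"angular": [0,0,0]},{"claw": 230,"dp": [0,0,0],"angular": [0,0,0]},{"claw": 230,"dp": [0,0,0],"angular": [0,0,0]},{"claw": 230,"dp": [0,0,0],"angular": [0,0,0]},{"claw": 230,"dp": [0,0,0],"angular": [0,0,0]}]'

```text
clock: 15.93
tcp_pos: [0.4806, 0.0291, 0.1105]
orientation: [-0.001, 0.001, 1.0, -0.003]
wrist_force: [-11.7, -10.1, 18.0]
finger_gap: 0.027
```

Call:
play_rows --steps '[{"claw": 100,"dp": [0,0,0],"angular": [0,0,0]},{"claw": 60,"dp": [0,0,0],"angular": [0,0,0]},{"claw": 60,"dp": [0,0,0],"angular": [0,0,0]},{"claw": 60,"dp": [0,0,-0.03],"angular": [0,0,0]},{"claw": 60,"dp": [0,0,-0.04],"angular": [0,0,0]},{"claw": 60,"dp": [0,0,-0.04],"angular": [0,0,0]},{"claw": 150,"dp": [-0.006,-0.036,0],"angular": [0,0,0]},{"claw": 255,"dp": [-0.007,-0.036,0],"angular": [0,0,0]}]'

```text
clock: 16.6
tcp_pos: [0.4973, -0.0394, 0.2216]
orientation: [0.003, -0.003, 1.0, -0.0]
wrist_force: [0.9, -0.3, -0.6]
finger_gap: 0.0428
```

Call:
play_rows --steps '[{"claw": 255,"dp": [-0.007,-0.036,0],"angular": [0,0,0]},{"claw": 255,"dp": [-0.007,-0.036,0],"angular": [0,0,0]},{"claw": 255,"dp": [-0.003,-0.022,0],"angular": [0,0,0]},{"claw": 255,"dp": [0,0,0],"angular": [0,0,0]},{"claw": 255,"dp": [0,0,0],"angular": [0,0,0]},{"claw": 255,"dp": [0,0,0],"angular": [0,0,0]},{"claw": 255,"dp": [0,0,0],"angular": [0,0,0]},{"claw": 255,"dp": [0,0,0],"angular": [0,0,0]}]'

```text
clock: 17.27
tcp_pos: [0.512, -0.1327, 0.2183]
orientation: [-0.0, -0.001, 1.0, 0.0]
wrist_force: [0.2, -0.1, -0.2]
finger_gap: -0.0
```

```bash
python3 - <<'E'
from jars import *
s=env.get_state(); print(s['tcp_pos'],s['orientation'],s['finger_gap'])
p,d,c=look('wrist','w6.png'); X=cloud(d,c)
m=(d>0)&np.all((X>[.45,-.19,.097])&(X<[.6,-.09,.112]),-1)&(p.max(2)<60); q=X[m]
print('btn',len(q),cv2.minEnclosingCircle(q[:,:2].astype(np.float32)) if len(q) else '',np.median(q,axis=0))
p,d,c=look('side','s6.png'); X=cloud(d,c)
m=(d>0)&np.all((X>[.45,-.10,.07])&(X<[.64,.16,.30]),-1); q=X[m]; print('lid z pct',np.percentile(q[:,2],[5,50,90,97]))
print('side jars',caps('side',[(.527,.083),(.486,-.02)],[.056,.056]))
E
```

```text
[ 0.5120219  -0.13274226  0.21832719] [-3.48494034e-05 -8.62297640e-04  9.99999609e-01  1.91376410e-04] -4.316376123317908e-05
btn 0  [nan nan nan]
lid z pct [0.08315229 0.08680266 0.09002759 0.09469848]
side jars [(None, 0), (None, 0)]
  return _methods._mean(a, axis=axis, dtype=dtype,
  ret = um.true_divide(
```

View pics/w6.png

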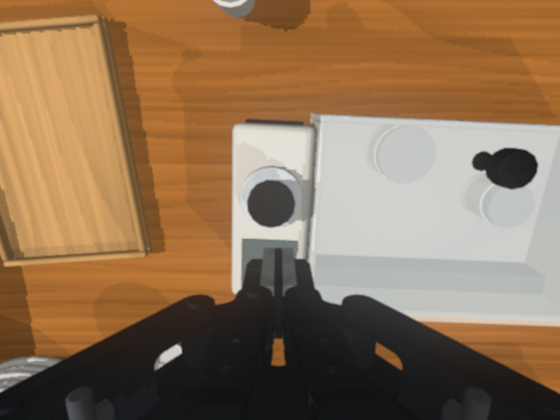

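View pics/s6.png

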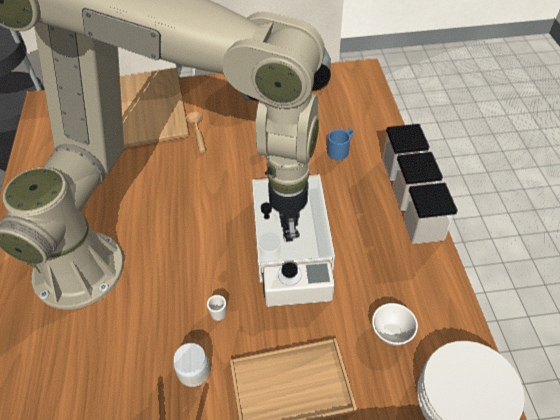

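The lid lies flat at z≈.087 with both jars upright beneath it. In w6 the button is at (271,204), and the tray's corners are near (101,18), (148,254) and (5,265).

```bash
python3 - <<'E'
from h import *
p,d,c=look('wrist'); print('btn',ray(271,204,c,.105))
for a in [(101,18),(148,254),(5,265)]: print('tray wrist',a,ray(*a,c,.018).round(4))
c=env.calibration('side')
for a in [(232,357),(338,340),(355,408)]: print('tray side',a,ray(*a,c,.018).round(4))
print('btn side',ray(290,269,c,.105))
E
```

```text
btn [ 0.51151094 -0.13949699  0.105     ]
tray wrist (101, 18) [ 0.3617 -0.2943  0.018 ]
tray wrist (148, 254) [ 0.5936 -0.277   0.018 ]
tray wrist (5, 265) [ 0.6072 -0.4375  0.018 ]
tray side (232, 357) [ 0.3649 -0.2923  0.018 ]
tray side (338, 340) [ 0.6008 -0.2849  0.018 ]
tray side (355, 408) [ 0.6054 -0.4362  0.018 ]
btn side [ 0.51427522 -0.14161231  0.105     ]
```

Call:
play_rows --steps '[{"claw": 255,"dp": [0,-0.006,0.02],"angular": [0,0,0]},{"claw": 255,"dp": [0,0,0.03],"angular": [0,0,0]},{"claw": 255,"dp": [0,0,0.03],"angular": [0,0,0]},{"claw": 255,"dp": [0,0,0.015],"angular": [0,0,0]},{"claw": 255,"dp": [0,0,0.004],"angular": [0,0,0]},{"claw": 255,"dp": [0,0,0],"angular": [0,0,0]},{"claw": 255,"dp": [0,0,0],"angular": [0,0,0]},{"claw": 255,"dp": [0,0,0],"angular": [0,0,0]}]'

```text
clock: 18.13
tcp_pos: [0.5133, -0.1404, 0.1209]
orientation: [0.001, -0.0, 1.0, -0.0]
wrist_force: [-0.9, -1.0, -0.1]
finger_gap: 0.0001
```

Call:
play_rows --steps '[{"claw": 255,"dp": [0,0,0.001],"angular": [0,0,0]},{"claw": 255,"dp": [0,0,0.001],"angular": [0,0,0]},{"claw": 255,"dp": [0,0,0.001],"angular": [0,0,0]},{"claw": 255,"dp": [0,0,0.001],"angular": [0,0,0]},{"claw": 255,"dp": [0,0,0.001],"angular": [0,0,0]},{"claw": 255,"dp": [0,0,0],"angular": [0,0,0]},{"claw": 255,"dp": [0,0,0],"angular": [0,0,0]},{"claw": 255,"dp": [0,0,0],"angular": [0,0,0]}]'

```text
clock: 18.8
tcp_pos: [0.5121, -0.14, 0.1143]
orientation: [-0.0, 0.0, 1.0, 0.0]
wrist_force: [0.4, 0.2, 0.5]
finger_gap: -0.0002
```

Call:
play_rows --steps '[{"claw": 255,"dp": [0,0,0.001],"angular": [0,0,0]},{"claw": 255,"dp": [0,0,0.001],"angular": [0,0,0]},{"claw": 255,"dp": [0,0,0.001],"angular": [0,0,0]},{"claw": 255,"dp": [0,0,0.001],"angular": [0,0,0]},{"claw": 255,"dp": [0,0,0.001],"angular": [0,0,0]},{"claw": 255,"dp": [0,0,0],"angular": [0,0,0]},{"claw": 255,"dp": [0,0,0],"angular": [0,0,0]},{"claw": 255,"dp": [0,0,0],"angular": [0,0,0]}]'

```text
clock: 19.47
tcp_pos: [0.5123, -0.1401, 0.1094]
orientation: [0.0, 0.0, 1.0, -0.0]
wrist_force: [0.1, -0.2, 2.4]
finger_gap: -0.0001
```

Call:
play_rows --steps '[{"claw": 255,"dp": [0,0,0.001],"angular": [0,0,0]},{"claw": 255,"dp": [0,0,0.001],"angular": [0,0,0]},{"claw": 255,"dp": [0,0,0.001],"angular": [0,0,0]},{"claw": 255,"dp": [0,0,0.001],"angular": [0,0,0]},{"claw": 255,"dp": [0,0,0.0005],"angular": [0,0,0]},{"claw": 255,"dp": [0,0,0],"angular": [0,0,0]},{"claw": 255,"dp": [0,0,0],"angular": [0,0,0]},{"claw": 255,"dp": [0,0,0],"angular": [0,0,0]}]'

```text
clock: 20.13
tcp_pos: [0.5123, -0.1401, 0.105]
orientation: [0.0, 0.0, 1.0, -0.0]
wrist_force: [0.2, 0.1, 5.1]
finger_gap: -0.0001
```

The force is 5.1 N, inside the 4–10 N band of the halfway stop. I'll hold about 2.7 s, then press on.

Call:
play_rows --steps '[{"claw": 255,"dp": [0,0,0],"angular": [0,0,0]},{"claw": 255,"dp": [0,0,0],"angular": [0,0,0]},{"claw": 255,"dp": [0,0,0],"angular": [0,0,0]},{"claw": 255,"dp": [0,0,0],"angular": [0,0,0]},{"claw": 255,"dp": [0,0,0],"angular": [0,0,0]},{"claw": 255,"dp": [0,0,0],"angular": [0,0,0]},{"claw": 255,"dp": [0,0,0],"angular": [0,0,0]},{"claw": 255,"dp": [0,0,0],"angular": [0,0,0]}]'

```text
clock: 20.8
tcp_pos: [0.5123, -0.1401, 0.1051]
orientation: [0.0, 0.0, 1.0, -0.0]
wrist_force: [-0.5, -0.4, 5.5]
finger_gap: -0.0004
```

Call:
play_rows --steps '[{"claw": 255,"dp": [0,0,0],"angular": [0,0,0]},{"claw": 255,"dp": [0,0,0],"angular": [0,0,0]},{"claw": 255,"dp": [0,0,0],"angular": [0,0,0]},{"claw": 255,"dp": [0,0,0],"angular": [0,0,0]},{"claw": 255,"dp": [0,0,0],"angular": [0,0,0]},{"claw": 255,"dp": [0,0,0],"angular": [0,0,0]},{"claw": 255,"dp": [0,0,0],"angular": [0,0,0]},{"claw": 255,"dp": [0,0,0],"angular": [0,0,0]}]'

```text
clock: 21.47
tcp_pos: [0.5123, -0.1401, 0.1051]
orientation: [0.0, 0.0, 1.0, -0.0]
wrist_force: [-0.2, 0.1, 5.9]
finger_gap: -0.0001
```

Call:
play_rows --steps '[{"claw": 255,"dp": [0,0,0],"angular": [0,0,0]},{"claw": 255,"dp": [0,0,0],"angular": [0,0,0]},{"claw": 255,"dp": [0,0,0],"angular": [0,0,0]},{"claw": 255,"dp": [0,0,0],"angular": [0,0,0]},{"claw": 255,"dp": [0,0,0],"angular": [0,0,0]},{"claw": 255,"dp": [0,0,0],"angular": [0,0,0]},{"claw": 255,"dp": [0,0,0],"angular": [0,0,0]},{"claw": 255,"dp": [0,0,0],"angular": [0,0,0]}]'

```text
clock: 22.13
tcp_pos: [0.5123, -0.1401, 0.105]
orientation: [0.0, 0.0, 1.0, -0.0]
wrist_force: [-0.2, -0.7, 5.5]
finger_gap: 0.0003
```

Call:
play_rows --steps '[{"claw": 255,"dp": [0,0,0],"angular": [0,0,0]},{"claw": 255,"dp": [0,0,0],"angular": [0,0,0]},{"claw": 255,"dp": [0,0,0],"angular": [0,0,0]},{"claw": 255,"dp": [0,0,0],"angular": [0,0,0]},{"claw": 255,"dp": [0,0,0],"angular": [0,0,0]},{"claw": 255,"dp": [0,0,0],"angular": [0,0,0]},{"claw": 255,"dp": [0,0,0],"angular": [0,0,0]},{"claw": 255,"dp": [0,0,0],"angular": [0,0,0]}]'

```text
clock: 22.8
tcp_pos: [0.5123, -0.1401, 0.105]
orientation: [0.0, 0.0, 1.0, -0.0]
wrist_force: [-0.7, -0.6, 5.0]
finger_gap: 0.0003
```

Call:
play_rows --steps '[{"claw": 255,"dp": [0,0,0.002],"angular": [0,0,0]},{"claw": 255,"dp": [0,0,0.002],"angular": [0,0,0]},{"claw": 255,"dp": [0,0,0.002],"angular": [0,0,0]},{"claw": 255,"dp": [0,0,0.002],"angular": [0,0,0]},{"claw": 255,"dp": [0,0,0.001],"angular": [0,0,0]},{"claw": 255,"dp": [0,0,0],"angular": [0,0,0]},{"claw": 255,"dp": [0,0,0],"angular": [0,0,0]},{"claw": 255,"dp": [0,0,0],"angular": [0,0,0]}]'

```text
clock: 23.47
tcp_pos: [0.5124, -0.1401, 0.0972]
orientation: [0.001, 0.0, 1.0, -0.0]
wrist_force: [-3.5, 1.3, 13.7]
finger_gap: 0.0002
```

Call:
play_rows --steps '[{"claw": 255,"dp": [0,0,0.001],"angular": [0,0,0]},{"claw": 255,"dp": [0,0,0.001],"angular": [0,0,0]},{"claw": 255,"dp": [0,0,0],"angular": [0,0,0]},{"claw": 255,"dp": [0,0,0],"angular": [0,0,0]},{"claw": 255,"dp": [0,0,0],"angular": [0,0,0]},{"claw": 255,"dp": [0,0,0],"angular": [0,0,0]},{"claw": 255,"dp": [0,0,0],"angular": [0,0,0]},{"claw": 255,"dp": [0,0,0],"angular": [0,0,0]}]'

```text
clock: 24.13
tcp_pos: [0.5124, -0.1402, 0.0966]
orientation: [0.001, -0.0, 1.0, -0.001]
wrist_force: [-5.9, 2.3, 23.2]
finger_gap: -0.0001
```

Call:
play_rows --steps '[{"claw": 255,"dp": [0,0,-0.02],"angular": [0,0,0]},{"claw": 255,"dp": [0,0,-0.04],"angular": [0,0,0]},{"claw": 255,"dp": [0,0,-0.04],"angular": [0,0,0]},{"claw": 120,"dp": [0,0,-0.034],"angular": [0,0,0]},{"claw": 60,"dp": [0.007,0.034,0],"angular": [0,0,0]},{"claw": 60,"dp": [0.007,0.034,0],"angular": [0,0,0]},{"claw": 60,"dp": [0.007,0.034,0],"angular": [0,0,0]},{"claw": 60,"dp": [0.007,0.034,0],"angular": [0,0,0]}]'

```text
clock: 24.8
tcp_pos: [0.4834, -0.0029, 0.2274]
orientation: [-0.0, 0.001, 1.0, 0.0]
wrist_force: [0.2, 0.4, 0.3]
finger_gap: 0.0603
```

Call:
play_rows --steps '[{"claw": 60,"dp": [0.004,0.031,0],"angular": [0,0,0]},{"claw": 60,"dp": [0,0,0],"angular": [0,0,0]},{"claw": 60,"dp": [0,0,0],"angular": [0,0,0]},{"claw": 60,"dp": [0,0,0.03],"angular": [0,0,0]},{"claw": 60,"dp": [0,0,0.03],"angular": [0,0,0]},{"claw": 60,"dp": [0,0,0.03],"angular": [0,0,0]},{"claw": 60,"dp": [0,0,0],"angular": [0,0,0]},{"claw": 60,"dp": [0,0,0],"angular": [0,0,0]}]'

```text
clock: 25.47
tcp_pos: [0.4788, 0.0262, 0.1365]
orientation: [-0.002, 0.001, 1.0, 0.0]
wrist_force: [0.9, 0.1, 0.9]
finger_gap: 0.0654
```

Call:
play_rows --steps '[{"claw": 60,"dp": [0,0,0.015],"angular": [0,0,0]},{"claw": 60,"dp": [0,0,0.01],"angular": [0,0,0]},{"claw": 150,"dp": [0,0,0],"angular": [0,0,0]},{"claw": 230,"dp": [0,0,0],"angular": [0,0,0]},{"claw": 230,"dp": [0,0,0],"angular": [0,0,0]},{"claw": 230,"dp": [0,0,0],"angular": [0,0,0]},{"claw": 230,"dp": [0,0,0],"angular": [0,0,0]},{"claw": 230,"dp": [0,0,0],"angular": [0,0,0]}]' --force 25

```text
clock: 26.13
tcp_pos: [0.4809, 0.029, 0.1142]
orientation: [0.001, -0.001, 1.0, 0.002]
wrist_force: [-0.2, 7.4, 2.0]
finger_gap: 0.0266
```

Call:
play_rows --steps '[{"claw": 230,"dp": [-0.0051,-0.0002,-0.0149],"angular": [0,0,0]},{"claw": 230,"dp": [-0.0066,-0.0003,-0.0143],"angular": [0,0,0]},{"claw": 230,"dp": [-0.008,-0.0004,-0.0136],"angular": [0,0,0]},{"claw": 230,"dp": [-0.0093,-0.0005,-0.0127],"angular": [0,0,0]},{"claw": 230,"dp": [-0.0106,-0.0006,-0.0117],"angular": [0,0,0]},{"claw": 230,"dp": [-0.0117,-0.0007,-0.0106],"angular": [0,0,0]},{"claw": 230,"dp": [-0.0127,-0.0007,-0.0093],"angular": [0,0,0]},{"claw": 230,"dp": [-0.0136,-0.0007,-0.008],"angular": [0,0,0]}]'

```text
clock: 26.8
tcp_pos: [0.5558, 0.0257, 0.2087]
orientation: [-0.002, -0.001, 1.0, 0.003]
wrist_force: [-3.7, 8.4, -1.5]
finger_gap: 0.0266
```

Call:
play_rows --steps '[{"claw": 230,"dp": [-0.0143,-0.0007,-0.0066],"angular": [0,0,0]},{"claw": 230,"dp": [-0.0149,-0.0007,-0.0051],"angular": [0,0,0]},{"claw": 230,"dp": [-0.0154,-0.0007,-0.0036],"angular": [0,0,0]},{"claw": 230,"dp": [-0.0157,-0.0007,-0.002],"angular": [0,0,0]},{"claw": 230,"dp": [-0.0158,-0.0007,-0.0004],"angular": [0,0,0]},{"claw": 230,"dp": [-0.0157,-0.0007,0.0012],"angular": [0,0,0]},{"claw": 230,"dp": [-0.0155,-0.0007,0.0028],"angular": [0,0,0]},{"claw": 230,"dp": [-0.0152,-0.0007,0.0043],"angular": [0,0,0]}]'

```text
clock: 27.47
tcp_pos: [0.681, 0.0205, 0.2198]
orientation: [0.001, -0.001, 1.0, 0.003]
wrist_force: [-1.7, 9.1, 3.9]
finger_gap: 0.0269
```

Call:
play_rows --steps '[{"claw": 230,"dp": [0,0,0],"angular": [0,0,0]},{"claw": 230,"dp": [0,0,0],"angular": [0,0,0]},{"claw": 230,"dp": [0,0,0],"angular": [0,0,0]},{"claw": 60,"dp": [0,0,0],"angular": [0,0,0]},{"claw": 60,"dp": [0,0,0],"angular": [0,0,0]},{"claw": 60,"dp": [0,0,0],"angular": [0,0,0]},{"claw": 60,"dp": [0,0,-0.03],"angular": [0,0,0]},{"claw": 60,"dp": [0,0,-0.04],"angular": [0,0,0]}]'

```text
clock: 28.13
tcp_pos: [0.6778, 0.017, 0.2836]
orientation: [-0.005, 0.0, 1.0, 0.0]
wrist_force: [1.8, -0.8, -1.0]
finger_gap: 0.0649
```

```bash
python3 - <<'E'
from jars import *
s=env.get_state(); print(s['tcp_pos'],s['clock'])
p,d,c=look('side','s7.png'); X=cloud(d,c)
m=(d>0)&np.all((X>[.62,-.1,.10])&(X<[.665,.16,.27]),-1); q=X[m]; print(len(q),np.polyfit(q[:,2],q[:,0],1),q.max(0))
print(caps('side',[(.527,.083),(.486,-.02)],[.056,.056]),caps('scene',[(.527,.083),(.486,-.02)],[.056,.056]))
E
```

```text
[0.6778421  0.01698878 0.28360782] 28.1333
1538 [0.06523382 0.62315487] [0.6643235  0.15060693 0.26287996]
[(0.5261, 0.0827, 0.023, 174), (0.4794, -0.0207, 0.0271, 287)] [(0.5245, 0.0884, 0.0226, 142), (0.4746, -0.0208, 0.0349, 172)]
```

View pics/s7.png

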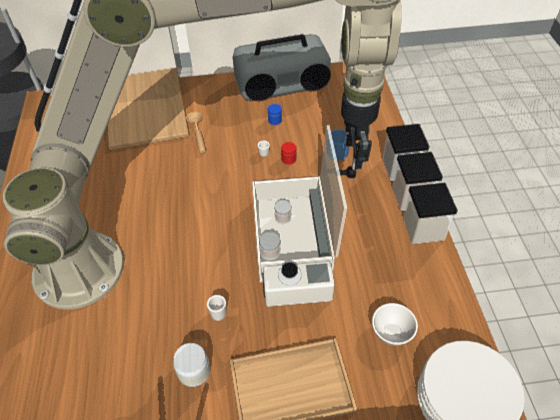

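The side view shows the lid up and both jars upright inside, at (270,243) and (284,211). Next is jar_a.

Call:
play_rows --steps '[{"claw": 60,"dp": [0,0,-0.04],"angular": [0,0,0]},{"claw": 60,"dp": [0,0,-0.03],"angular": [0,0,0]},{"claw": 60,"dp": [0.035,-0.007,0],"angular": [0,0,0]},{"claw": 60,"dp": [0.035,-0.007,0],"angular": [0,0,0]},{"claw": 60,"dp": [0.035,-0.007,0],"angular": [0,0,0]},{"claw": 60,"dp": [0.035,-0.007,0],"angular": [0,0,0]},{"claw": 60,"dp": [0.035,-0.007,0.02],"angular": [0,0,0]},{"claw": 60,"dp": [0.018,-0.005,0.03],"angular": [0,0,0]}]' --force 40

```text
clock: 28.95
tcp_pos: [0.4849, -0.0233, 0.3092]
orientation: [0.002, 0.0, 1.0, -0.001]
wrist_force: [1.4, -1.2, -0.0]
finger_gap: 0.065
```

Call:
play_rows --steps '[{"claw": 60,"dp": [0,0,0.04],"angular": [0,0,0]},{"claw": 60,"dp": [0,0,0.04],"angular": [0,0,0]},{"claw": 60,"dp": [0,0,0.02],"angular": [0,0,0]},{"claw": 60,"dp": [0,0,0],"angular": [0,0,0]},{"claw": 60,"dp": [0,0,0],"angular": [0,0,0]},{"claw": 60,"dp": [0,0,0],"angular": [0,0,0]},{"claw": 60,"dp": [0,0,0],"angular": [0,0,0]},{"claw": 60,"dp": [0,0,0],"angular": [0,0,0]}]'

```text
clock: 29.62
tcp_pos: [0.4886, -0.023, 0.2091]
orientation: [0.002, 0.0, 1.0, -0.0]
wrist_force: [0.7, -0.2, 0.5]
finger_gap: 0.0652
```

```bash
python3 - <<'E'
from jars import *
s=env.get_state(); print(s['tcp_pos'],s['clock'],s['finger_gap'])
print(caps('wrist',[(.526,.083),(.486,-.02)],[.056,.056],'w8.png',.02))
E
```

```text
[ 0.48860421 -0.02301368  0.20906682] 29.6167 0.06521801803748692
[(0.5265, 0.0831, 0.0221, 1716), (0.4796, -0.0192, 0.0259, 2519)]
```

View pics/w8.png

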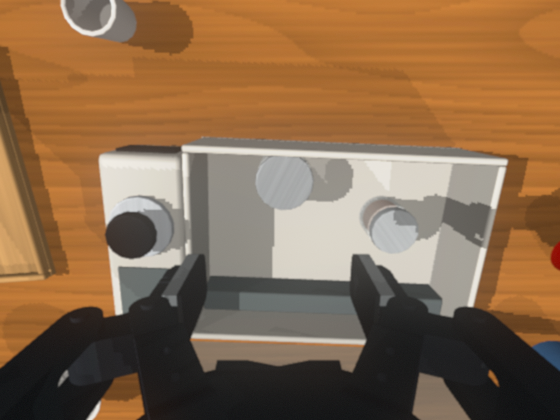

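The wrist view shows jar_a at (284,180) by the front wall, at (.480,-.019), and jar_d at (393,228). I'll descend on jar_a, offset slightly inward so the fingers clear the wall.

Call:
play_rows --steps '[{"claw": 50,"dp": [0.004,0.004,0.03],"angular": [0,0,0]},{"claw": 50,"dp": [0,0,0.035],"angular": [0,0,0]},{"claw": 50,"dp": [0,0,0.035],"angular": [0,0,0]},{"claw": 50,"dp": [0,0,0.035],"angular": [0,0,0]},{"claw": 50,"dp": [0,0,0.025],"angular": [0,0,0]},{"claw": 50,"dp": [0,0,0.017],"angular": [0,0,0]},{"claw": 50,"dp": [0,0,0],"angular": [0,0,0]},{"claw": 50,"dp": [0,0,0],"angular": [0,0,0]}]'

```text
clock: 30.33
tcp_pos: [0.4831, -0.0186, 0.0303]
orientation: [-0.001, 0.0, 1.0, 0.0]
wrist_force: [0.1, 0.1, 0.0]
finger_gap: 0.0683
```

Call:
play_rows --steps '[{"claw": 130,"dp": [0,0,0],"angular": [0,0,0]},{"claw": 200,"dp": [0,0,0],"angular": [0,0,0]},{"claw": 200,"dp": [0,0,0],"angular": [0,0,0]},{"claw": 200,"dp": [0,0,0],"angular": [0,0,0]},{"claw": 200,"dp": [0,0,0],"angular": [0,0,0]},{"claw": 200,"dp": [0,0,-0.02],"angular": [0,0,0]},{"claw": 200,"dp": [0,0,-0.035],"angular": [0,0,0]},{"claw": 200,"dp": [0,0,-0.04],"angular": [0,0,0]}]'

```text
clock: 31.0
tcp_pos: [0.4835, -0.0187, 0.1258]
orientation: [-0.0, 0.0, 1.0, 0.0]
wrist_force: [0.7, 0.5, -2.1]
finger_gap: 0.0509
```

Call:
play_rows --steps '[{"claw": 200,"dp": [0,0,-0.03],"angular": [0,0,0]},{"claw": 200,"dp": [0,-0.01,-0.03],"angular": [0,0,0]},{"claw": 200,"dp": [0.004,-0.035,0],"angular": [0,0,0]},{"claw": 200,"dp": [0.005,-0.038,0],"angular": [0,0,0]},{"claw": 200,"dp": [0.005,-0.038,0],"angular": [0,0,0]},{"claw": 200,"dp": [0.005,-0.038,0],"angular": [0,0,0]},{"claw": 200,"dp": [0.005,-0.038,0],"angular": [0,0,0]},{"claw": 200,"dp": [0.005,-0.038,0],"angular": [0,0,0]}]'

```text
clock: 31.67
tcp_pos: [0.4536, -0.2555, 0.186]
orientation: [0.0, -0.0, 1.0, -0.0]
wrist_force: [0.6, 0.3, -2.0]
finger_gap: 0.0509
```

Call:
play_rows --steps '[{"claw": 200,"dp": [0.005,-0.038,0],"angular": [0,0,0]},{"claw": 200,"dp": [0.005,-0.038,0],"angular": [0,0,0]},{"claw": 200,"dp": [0.005,-0.028,0],"angular": [0,0,0]},{"claw": 200,"dp": [0,-0.01,0.01],"angular": [0,0,0]},{"claw": 200,"dp": [0,0,0.03],"angular": [0,0,0]},{"claw": 200,"dp": [0,0,0.03],"angular": [0,0,0]},{"claw": 200,"dp": [0,0,0.03],"angular": [0,0,0]},{"claw": 200,"dp": [0,0,0],"angular": [0,0,0]}]'

```text
clock: 32.33
tcp_pos: [0.436, -0.364, 0.0794]
orientation: [-0.004, 0.0, 1.0, 0.004]
wrist_force: [-1.6, 1.7, -3.5]
finger_gap: 0.0507
```

Call:
play_rows --steps '[{"claw": 200,"dp": [0,0,0.02],"angular": [0,0,0]},{"claw": 200,"dp": [0,0,0.02],"angular": [0,0,0]},{"claw": 200,"dp": [0,0,0.008],"angular": [0,0,0]},{"claw": 200,"dp": [0,0,0.003],"angular": [0,0,0]},{"claw": 200,"dp": [0,0,0.002],"angular": [0,0,0]},{"claw": 200,"dp": [0,0,0],"angular": [0,0,0]},{"claw": 200,"dp": [0,0,0],"angular": [0,0,0]},{"claw": 200,"dp": [0,0,0],"angular": [0,0,0]}]'

```text
clock: 33.0
tcp_pos: [0.4401, -0.3685, 0.0337]
orientation: [0.001, -0.0, 1.0, -0.001]
wrist_force: [-0.4, 0.9, 0.7]
finger_gap: 0.051
```

Call:
play_rows --steps '[{"claw": 90,"dp": [0,0,0],"angular": [0,0,0]},{"claw": 50,"dp": [0,0,0],"angular": [0,0,0]},{"claw": 50,"dp": [0,0,0],"angular": [0,0,0]},{"claw": 50,"dp": [0,0,-0.02],"angular": [0,0,0]},{"claw": 50,"dp": [0,0,-0.04],"angular": [0,0,0]},{"claw": 50,"dp": [0,0,-0.04],"angular": [0,0,0]},{"claw": 50,"dp": [0,0,-0.04],"angular": [0,0,0]},{"claw": 50,"dp": [0,0,-0.035],"angular": [0,0,0]}]'

```text
clock: 33.67
tcp_pos: [0.4394, -0.3679, 0.2102]
orientation: [0.001, 0.0, 1.0, -0.001]
wrist_force: [0.9, -1.4, -0.1]
finger_gap: 0.0687
```

Call:
play_rows --steps '[{"claw": 60,"dp": [-0.0065,0.035,0],"angular": [0,0,0]},{"claw": 60,"dp": [-0.0075,0.039,0],"angular": [0,0,0]},{"claw": 60,"dp": [-0.0075,0.039,0],"angular": [0,0,0]},{"claw": 60,"dp": [-0.0075,0.039,0],"angular": [0,0,0]},{"claw": 60,"dp": [-0.0075,0.039,0],"angular": [0,0,0]},{"claw": 60,"dp": [-0.0075,0.039,0],"angular": [0,0,0]},{"claw": 60,"dp": [-0.0075,0.039,0],"angular": [0,0,0]},{"claw": 60,"dp": [-0.0075,0.039,0],"angular": [0,0,0]}]'

```text
clock: 34.33
tcp_pos: [0.4983, -0.0579, 0.2077]
orientation: [0.0, 0.0, 1.0, -0.0]
wrist_force: [0.3, -0.3, 0.0]
finger_gap: 0.0653
```

Call:
play_rows --steps '[{"claw": 60,"dp": [-0.0075,0.039,0],"angular": [0,0,0]},{"claw": 60,"dp": [-0.0075,0.039,0],"angular": [0,0,0]},{"claw": 60,"dp": [-0.0075,0.039,0],"angular": [0,0,0]},{"claw": 60,"dp": [-0.005,0.027,0],"angular": [0,0,0]},{"claw": 60,"dp": [0,0,0],"angular": [0,0,0]},{"claw": 60,"dp": [0,0,0],"angular": [0,0,0]},{"claw": 60,"dp": [0,0,0],"angular": [0,0,0]},{"claw": 60,"dp": [0,0,0],"angular": [0,0,0]}]'

```text
clock: 35.0
tcp_pos: [0.5257, 0.0834, 0.2073]
orientation: [-0.0, 0.001, 1.0, -0.0]
wrist_force: [-0.5, 0.4, 0.1]
finger_gap: 0.065
```

```bash
python3 - <<'E'
from jars import *
s=env.get_state(); print(s['tcp_pos'],s['clock'],s['finger_gap'])
print(caps('wrist',[(.526,.083)],[.056],None,.02))
for n in ['side','scene']: print(caps(n,[(.436,-.368)],[.057],None,.02))
E
```

```text
[0.5256534  0.08340993 0.20732217] 35.0 0.06502560946533441
[(0.5266, 0.0836, 0.0221, 1842)]
[(0.4345, -0.37, 0.0268, 479)]
[(0.4341, -0.3621, 0.0277, 81)]
```

Jar_a stands in the tray at (.434,-.366). Jar_d is centred under the gripper, so I'll pick it up.

Call:
play_rows --steps '[{"claw": 60,"dp": [0,0,0.03],"angular": [0,0,0]},{"claw": 60,"dp": [0,0,0.04],"angular": [0,0,0]},{"claw": 60,"dp": [0,0,0.04],"angular": [0,0,0]},{"claw": 60,"dp": [0,0,0.035],"angular": [0,0,0]},{"claw": 60,"dp": [0,0,0.02],"angular": [0,0,0]},{"claw": 60,"dp": [0,0,0.012],"angular": [0,0,0]},{"claw": 60,"dp": [0,0,0],"angular": [0,0,0]},{"claw": 60,"dp": [0,0,0],"angular": [0,0,0]}]'

```text
clock: 35.82
tcp_pos: [0.5253, 0.0836, 0.0299]
orientation: [-0.001, 0.001, 1.0, 0.0]
wrist_force: [0.1, 0.9, 0.5]
finger_gap: 0.0657
```

Call:
play_rows --steps '[{"claw": 130,"dp": [0,0,0],"angular": [0,0,0]},{"claw": 200,"dp": [0,0,0],"angular": [0,0,0]},{"claw": 200,"dp": [0,0,0],"angular": [0,0,0]},{"claw": 200,"dp": [0,0,0],"angular": [0,0,0]},{"claw": 200,"dp": [0,0,0],"angular": [0,0,0]},{"claw": 200,"dp": [0,0,-0.02],"angular": [0,0,0]},{"claw": 200,"dp": [0,0,-0.035],"angular": [0,0,0]},{"claw": 200,"dp": [0,0,-0.04],"angular": [0,0,0]}]'

```text
clock: 36.48
tcp_pos: [0.5234, 0.0843, 0.1244]
orientation: [-0.003, -0.0, 1.0, 0.0]
wrist_force: [1.4, 0.6, -1.6]
finger_gap: 0.0428
```

Call:
play_rows --steps '[{"claw": 200,"dp": [0,0,-0.03],"angular": [0,0,0]},{"claw": 200,"dp": [0,-0.01,-0.03],"angular": [0,0,0]},{"claw": 200,"dp": [-0.001,-0.03,0],"angular": [0,0,0]},{"claw": 200,"dp": [-0.001,-0.039,0],"angular": [0,0,0]},{"claw": 200,"dp": [-0.001,-0.039,0],"angular": [0,0,0]},{"claw": 200,"dp": [-0.001,-0.039,0],"angular": [0,0,0]},{"claw": 200,"dp": [-0.001,-0.039,0],"angular": [0,0,0]},{"claw": 200,"dp": [-0.001,-0.039,0],"angular": [0,0,0]}]'

```text
clock: 37.15
tcp_pos: [0.5313, -0.1523, 0.1855]
orientation: [0.0, -0.0, 1.0, 0.0]
wrist_force: [1.1, 0.1, -2.4]
finger_gap: 0.0428
```

Call:
play_rows --steps '[{"claw": 200,"dp": [-0.001,-0.039,0],"angular": [0,0,0]},{"claw": 200,"dp": [-0.001,-0.039,0],"angular": [0,0,0]},{"claw": 200,"dp": [-0.001,-0.039,0],"angular": [0,0,0]},{"claw": 200,"dp": [0,-0.039,0],"angular": [0,0,0]},{"claw": 200,"dp": [0,-0.035,0],"angular": [0,0,0]},{"claw": 200,"dp": [0,-0.02,0],"angular": [0,0,0]},{"claw": 200,"dp": [0,0,0.02],"angular": [0,0,0]},{"claw": 200,"dp": [0,0,0.03],"angular": [0,0,0]}]'

```text
clock: 37.82
tcp_pos: [0.5362, -0.3654, 0.1379]
orientation: [0.003, 0.001, 1.0, -0.002]
wrist_force: [0.8, -0.1, -2.4]
finger_gap: 0.0433
```

Call:
play_rows --steps '[{"claw": 200,"dp": [0,0,0.03],"angular": [0,0,0]},{"claw": 200,"dp": [0,0,0.03],"angular": [0,0,0]},{"claw": 200,"dp": [0,0,0.02],"angular": [0,0,0]},{"claw": 200,"dp": [0,0,0.012],"angular": [0,0,0]},{"claw": 200,"dp": [0,0,0.008],"angular": [0,0,0]},{"claw": 200,"dp": [0,0,0.003],"angular": [0,0,0]},{"claw": 200,"dp": [0,0,0],"angular": [0,0,0]},{"claw": 200,"dp": [0,0,0],"angular": [0,0,0]}]'

```text
clock: 38.48
tcp_pos: [0.5356, -0.3623, 0.0336]
orientation: [0.001, -0.0, 1.0, -0.001]
wrist_force: [0.3, 0.1, -1.8]
finger_gap: 0.0429
```

Call:
play_rows --steps '[{"claw": 200,"dp": [0,0,0.001],"angular": [0,0,0]},{"claw": 200,"dp": [0,0,0.001],"angular": [0,0,0]},{"claw": 200,"dp": [0,0,0.001],"angular": [0,0,0]},{"claw": 200,"dp": [0,0,0],"angular": [0,0,0]},{"claw": 200,"dp": [0,0,0],"angular": [0,0,0]},{"claw": 200,"dp": [0,0,0],"angular": [0,0,0]},{"claw": 200,"dp": [0,0,0],"angular": [0,0,0]},{"claw": 200,"dp": [0,0,0],"angular": [0,0,0]}]'

```text
clock: 39.15
tcp_pos: [0.5359, -0.3626, 0.0329]
orientation: [0.002, -0.0, 1.0, -0.001]
wrist_force: [-4.2, 2.6, 14.4]
finger_gap: 0.043
```

Call:
play_rows --steps '[{"claw": 90,"dp": [0,0,-0.001],"angular": [0,0,0]},{"claw": 60,"dp": [0,0,0],"angular": [0,0,0]},{"claw": 60,"dp": [0,0,0],"angular": [0,0,0]},{"claw": 60,"dp": [0,0,-0.02],"angular": [0,0,0]},{"claw": 60,"dp": [0,0,-0.04],"angular": [0,0,0]},{"claw": 60,"dp": [0,0,-0.04],"angular": [0,0,0]},{"claw": 60,"dp": [0,0,-0.04],"angular": [0,0,0]},{"claw": 60,"dp": [0,0,-0.04],"angular": [0,0,0]}]'

```text
clock: 39.82
tcp_pos: [0.5346, -0.3616, 0.2118]
orientation: [-0.0, 0.0, 1.0, 0.0]
wrist_force: [0.8, 0.2, -0.3]
finger_gap: 0.0654
```

Call:
play_rows --steps '[{"claw": 60,"dp": [0,0,-0.04],"angular": [0,0,0]},{"claw": 60,"dp": [0,0,-0.04],"angular": [0,0,0]},{"claw": 60,"dp": [0,0,-0.04],"angular": [0,0,0]},{"claw": 60,"dp": [-0.01,0.03,-0.015],"angular": [0,0,0]},{"claw": 60,"dp": [-0.014,0.037,0],"angular": [0,0,0]},{"claw": 60,"dp": [-0.014,0.037,0],"angular": [0,0,0]},{"claw": 60,"dp": [-0.014,0.037,0],"angular": [0,0,0]},{"claw": 60,"dp": [-0.014,0.037,0],"angular": [0,0,0]}]'

```text
clock: 40.48
tcp_pos: [0.6013, -0.1824, 0.3453]
orientation: [0.0, 0.0, 1.0, -0.0]
wrist_force: [0.3, 0.3, 0.6]
finger_gap: 0.0651
```

Call:
play_rows --steps '[{"claw": 60,"dp": [-0.014,0.037,0],"angular": [0,0,0]},{"claw": 60,"dp": [-0.014,0.037,0],"angular": [0,0,0]},{"claw": 60,"dp": [-0.014,0.037,0],"angular": [0,0,0]},{"claw": 60,"dp": [-0.014,0.037,0],"angular": [0,0,0]},{"claw": 60,"dp": [-0.014,0.037,0],"angular": [0,0,0]},{"claw": 60,"dp": [-0.009,0.02,0],"angular": [0,0,0]},{"claw": 60,"dp": [0,0,0],"angular": [0,0,0]},{"claw": 60,"dp": [0,0,0],"angular": [0,0,0]}]'

```text
clock: 41.15
tcp_pos: [0.6802, 0.0228, 0.3443]
orientation: [-0.0, -0.001, 1.0, -0.0]
wrist_force: [0.4, -0.5, 0.2]
finger_gap: 0.0655
```

```bash
python3 - <<'E'
from jars import *
s=env.get_state(); print(s['tcp_pos'],s['clock'],s['finger_gap'])
for n in ['side','scene']: print(caps(n,[(.434,-.366),(.536,-.362)],[.057,.057],n+'9.png',.02))
p,d,c=look('side'); X=cloud(d,c)
m=(d>0)&np.all((X>[.655,-.03,.20])&(X<[.72,.08,.262]),-1)&(p.max(2)<60); q=X[m]; print(len(q),np.percentile(q,[3,50,97],axis=0).round(4).tolist() if len(q) else '')
E
```

```text
[0.68019696 0.02279287 0.34433389] 41.15 0.06548714318895649
[(0.4359, -0.3706, 0.0264, 488), (0.5359, -0.3645, 0.0225, 341)]
[(0.4335, -0.3651, 0.0284, 87), (0.5313, -0.3575, 0.0238, 65)]
107 [[0.6572, 0.0041, 0.2263], [0.6733, 0.013, 0.2351], [0.6845, 0.025, 0.2425]]
```

Call:
play_rows --steps '[{"claw": 60,"dp": [0,-0.002,0.03],"angular": [0,0,0]},{"claw": 60,"dp": [0,0,0.03],"angular": [0,0,0]},{"claw": 60,"dp": [0,0,0.03],"angular": [0,0,0]},{"claw": 60,"dp": [0,0,0.022],"angular": [0,0,0]},{"claw": 60,"dp": [0,0,0.013],"angular": [0,0,0]},{"claw": 60,"dp": [0,0,0],"angular": [0,0,0]},{"claw": 60,"dp": [0,0,0],"angular": [0,0,0]},{"claw": 60,"dp": [0,0,0],"angular": [0,0,0]}]' --force 20

```text
clock: 41.97
tcp_pos: [0.6802, 0.0182, 0.222]
orientation: [0.001, 0.001, 1.0, -0.0]
wrist_force: [0.1, -0.6, 1.0]
finger_gap: 0.0654
```

Call:
play_rows --steps '[{"claw": 150,"dp": [0,0,0],"angular": [0,0,0]},{"claw": 230,"dp": [0,0,0],"angular": [0,0,0]},{"claw": 230,"dp": [0,0,0],"angular": [0,0,0]},{"claw": 230,"dp": [0,0,0],"angular": [0,0,0]},{"claw": 230,"dp": [0,0,0],"angular": [0,0,0]},{"claw": 230,"dp": [0,0,0],"angular": [0,0,0]},{"claw": 230,"dp": [0,0,0],"angular": [0,0,0]},{"claw": 230,"dp": [0,0,0],"angular": [0,0,0]}]'

```text
clock: 42.63
tcp_pos: [0.6805, 0.0204, 0.2218]
orientation: [0.001, -0.0, 1.0, 0.001]
wrist_force: [0.2, 5.7, 7.3]
finger_gap: 0.0269
```

Call:
play_rows --steps '[{"claw": 230,"dp": [0.0152,0.0007,-0.0043],"angular": [0,0,0]},{"claw": 230,"dp": [0.0155,0.0007,-0.0028],"angular": [0,0,0]},{"claw": 230,"dp": [0.0157,0.0007,-0.0012],"angular": [0,0,0]},{"claw": 230,"dp": [0.0158,0.0007,0.0004],"angular": [0,0,0]},{"claw": 230,"dp": [0.0157,0.0007,0.002],"angular": [0,0,0]},{"claw": 230,"dp": [0.0154,0.0007,0.0036],"angular": [0,0,0]},{"claw": 230,"dp": [0.0149,0.0007,0.0051],"angular": [0,0,0]},{"claw": 230,"dp": [0.0143,0.0007,0.0066],"angular": [0,0,0]}]'

```text
clock: 43.3
tcp_pos: [0.5577, 0.0257, 0.2118]
orientation: [0.002, -0.0, 1.0, 0.001]
wrist_force: [2.4, 4.1, 0.7]
finger_gap: 0.0266
```

Call:
play_rows --steps '[{"claw": 230,"dp": [0.0136,0.0007,0.008],"angular": [0,0,0]},{"claw": 230,"dp": [0.0127,0.0007,0.0093],"angular": [0,0,0]},{"claw": 230,"dp": [0.0117,0.0007,0.0106],"angular": [0,0,0]},{"claw": 230,"dp": [0.0106,0.0006,0.0117],"angular": [0,0,0]},{"claw": 230,"dp": [0.0093,0.0005,0.0127],"angular": [0,0,0]},{"claw": 230,"dp": [0.008,0.0004,0.0136],"angular": [0,0,0]},{"claw": 230,"dp": [0.0066,0.0003,0.0143],"angular": [0,0,0]},{"claw": 230,"dp": [0.0045,0.0002,0.0149],"angular": [0,0,0]}]'

```text
clock: 43.97
tcp_pos: [0.4795, 0.029, 0.1156]
orientation: [0.0, -0.0, 1.0, -0.0]
wrist_force: [0.1, 1.7, 10.5]
finger_gap: 0.0265
```

Call:
play_rows --steps '[{"claw": 230,"dp": [0,0,0.002],"angular": [0,0,0]},{"claw": 230,"dp": [0,0,0.002],"angular": [0,0,0]},{"claw": 230,"dp": [0,0,0.001],"angular": [0,0,0]},{"claw": 230,"dp": [0,0,0],"angular": [0,0,0]},{"claw": 230,"dp": [0,0,0],"angular": [0,0,0]},{"claw": 230,"dp": [0,0,0],"angular": [0,0,0]},{"claw": 230,"dp": [0,0,0],"angular": [0,0,0]},{"claw": 230,"dp": [0,0,0],"angular": [0,0,0]}]'

```text
clock: 44.63
tcp_pos: [0.4789, 0.029, 0.1135]
orientation: [-0.0, -0.0, 1.0, -0.0]
wrist_force: [-12.7, 1.6, 25.7]
finger_gap: 0.0268
```

The lid is at its stop (25.7 N). I'll release, retreat clear and check.

Call:
play_rows --steps '[{"claw": 100,"dp": [0,0,0],"angular": [0,0,0]},{"claw": 60,"dp": [0,0,0],"angular": [0,0,0]},{"claw": 60,"dp": [0,0,0],"angular": [0,0,0]},{"claw": 60,"dp": [0,0,-0.03],"angular": [0,0,0]},{"claw": 60,"dp": [0,0,-0.04],"angular": [0,0,0]},{"claw": 60,"dp": [0,0,-0.04],"angular": [0,0,0]},{"claw": 60,"dp": [0,0,-0.04],"angular": [0,0,0]},{"claw": 60,"dp": [0,0.02,-0.02],"angular": [0,0,0]}]'

```text
clock: 45.3
tcp_pos: [0.482, 0.0469, 0.2851]
orientation: [0.003, 0.002, 1.0, -0.001]
wrist_force: [1.5, -0.8, -0.1]
finger_gap: 0.0654
```

Call:
play_rows --steps '[{"claw": 60,"dp": [0,0.035,0],"angular": [0,0,0]},{"claw": 60,"dp": [0,0.035,0],"angular": [0,0,0]},{"claw": 60,"dp": [0,0.035,0],"angular": [0,0,0]},{"claw": 60,"dp": [0,0.035,0],"angular": [0,0,0]},{"claw": 60,"dp": [0,0.02,0],"angular": [0,0,0]},{"claw": 60,"dp": [0,0,0],"angular": [0,0,0]},{"claw": 60,"dp": [0,0,0],"angular": [0,0,0]},{"claw": 60,"dp": [0,0,0],"angular": [0,0,0]}]'

```text
clock: 45.97
tcp_pos: [0.4802, 0.2085, 0.2803]
orientation: [-0.0, 0.0, 1.0, -0.0]
wrist_force: [0.8, 0.7, 0.4]
finger_gap: 0.0654
```

```bash
python3 - <<'E'
from jars import *
s=env.get_state(); print(s['tcp_pos'],s['clock'],s['wrist_force'])
for n in ['side','scene']: print(caps(n,[(.434,-.366),(.536,-.362)],[.057,.057],n+'10.png',.02))
for n in ['side','scene']:
    p,d,c=look(n); X=cloud(d,c)
    m=(d>0)&np.all((X>[.45,-.09,.075])&(X<[.62,.145,.11]),-1); q=X[m]; A=np.c_[q[:,0],np.ones(len(q))]
    cf=cv2.fitLine(q[:,[0,2]].astype(np.float32),cv2.DIST_HUBER,0,.001,.01).ravel(); print('lid slope',cf[1]/cf[0],'z',np.median(q[:,2]))
    m=(d>0)&np.all((X>[.49,-.165,.08])&(X<[.54,-.115,.115]),-1); print('button top z',np.percentile(X[m][:,2],[50,90]))
E
```

```text
[0.48019881 0.20845421 0.28028459] 45.9667 [0.81668155 0.69508448 0.39366796]
[(0.4356, -0.3701, 0.0272, 486), (0.5353, -0.3645, 0.0227, 341)]
[(0.4341, -0.3639, 0.0289, 87), (0.5302, -0.3598, 0.0245, 68)]
lid slope -0.0012198542 z 0.08674337164438017
button top z [0.10073127 0.10540301]
lid slope -0.0015369952 z 0.08754403826182566
button top z [0.09785588 0.10447868]
```

View pics/side10.png

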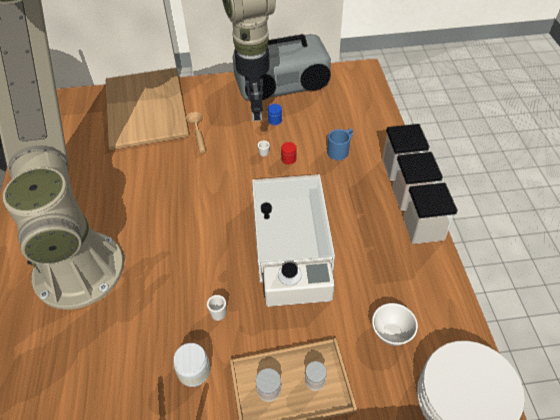

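The lid is shut (knob at (266,209)) and the chamber is empty. Both jars are upright in the tray at (268,384) and (316,375), the button is released at z≈.105, and the bystanders haven't moved. Handing in.

```bash
python3 -c "
from workcell import env
print(env.hand_in())"
```

```text
the job is handed in; nothing more can be done
None
```

The job is done and handed in at about 46 s on the robot's clock. No verdict is reported.

**What I did:**
- Only two jars were present, jar_a and jar_d. Both stood in the chamber with the lid shut.
- I held the button at its halfway stop for about 2.7 s at 5–6 N, then pressed it fully down, with the force reaching 23 N.
- I opened the lid to about 1.6 rad, stood both jars in the tray, and shut the empty sealer's lid again.

**Last checks:**
- **Lid:** flat to within 0.002 rad.
- **Button:** released, with its top at about 0.105 m.
- **Jars:** both upright well inside the tray, at about (.435, -.367) and (.533, -.362).
- **Bystanders:** none visibly moved, judged from the last side picture rather than measured.
- **Gripper:** clear of everything.

**What disagreed or changed:**
- The side and scene cameras differed by 5–6 mm in y, within the placement margins.
- Jar_a was knocked about 35 mm inside the chamber and later found another 6 mm along, against the front wall. I measured it again before picking it up.

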